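# Load the wax drilling jig and fit its guide plate

### The job

Load the drilling jig: lay one blue wax disc flat in each of its two round nests, then lift the guide plate by its orange grip and lower it gently over the two brass pins, without letting it drop, until it rests flush on the jig's ledges. Leave the third blue disc, the green disc and everything else on the bench where they lie.

Things in the scene. Friction and masses are not known exactly. Their poses are not given: they have to be found in the camera images.
- jig: drilling jig fixed to the bench, 84 mm (its x) by 180 mm (its y). Between y = -50 and +50 mm a grey bed, top 14 mm high, with two round nests; at each end a dark steel ledge 84 by 40 mm, top 28 mm high, with one upright brass pin. Origin at the centre of its underside, z up. It is the same after half a turn
- nest0 (a point): centre of the floor of one nest, at (0, +26, 6) mm in the jig's frame; the nest is round, 37 mm in diameter with a slightly bevelled rim, 8 mm deep, so a seated disc stands 10 mm out of it and 4 mm below the ledges
- nest1 (a point): centre of the floor of the other nest, at (0, -26, 6) mm in the jig's frame, otherwise the same
- pin0 (a point): tip of the brass pin at (0, +70, 55) mm in the jig's frame; the pin is 10 mm in diameter, stands 27 mm above its ledge, the last 7 mm tapering to 4 mm
- pin1 (a point): tip of the other pin, at (0, -70, 55) mm in the jig's frame, otherwise the same
- plate: loose aluminium plate, 70 (x) by 176 (y) by 8 mm, about 0.3 kg, flat on the bench; origin at the centre of its underside. Holes of 12 mm for the pins at y = +70 and -70 mm, drill holes of 10 mm at y = +26 and -26 mm. On its top centre an orange grip, 16 mm (x) by 28 mm (y), from 8 to 44 mm above the underside. Fits either way round; seated, its underside is 28 mm above the bench
- mat: cork mat fixed to the bench, 190 by 190 mm, 3 mm thick; origin at the centre of its underside. Three blue discs and one green lie on it, at least 65 mm apart centre to centre
- blue0_center (a point): blue carving-wax blank, a plain solid disc 32 mm in diameter and 18 mm high, lying flat on the cork mat; the point is its centre, 9 mm above its underside
- blue1_center (a point): blue carving-wax blank, a plain solid disc 32 mm in diameter and 18 mm high, lying flat on the cork mat; the point is its centre, 9 mm above its underside
- blue2_center (a point): blue carving-wax blank, a plain solid disc 32 mm in diameter and 18 mm high, lying flat on the cork mat; the point is its centre, 9 mm above its underside
- green_center (a point): dark green carving-wax blank, a plain solid disc 32 mm in diameter and 18 mm high, lying flat on the cork mat; the point is its centre, 9 mm above its underside; not to be used
- waxblock: bystander: dark green wax block 70 x 40 x 28 mm; origin at the centre of its underside
- waxbar: bystander: blue wax bar 95 x 28 x 22 mm; origin at the centre of its underside
- brush: bystander: brass brush, 200 mm along its y, 22 mm wide, 28 mm high; origin at the centre of its underside
- graver: bystander: graver with dark wooden handle, 185 mm along its y, 22 mm wide, 20 mm high; origin near its middle, on the bench
- tin: bystander: round aluminium tin, 60 mm in diameter, 24 mm high; origin at the centre of its underside
There are look-alikes about, which are no part of the job. What is shaped like the part that bears blue2_center but white is not meant.

How it is judged:
On the way, in this order (a step that is already met when the one before it is completed fails the run):
1. a blue disc lies in each of the two nests (((horizontal distance between blue0_center and nest0 below 0.006 m and z of blue0_center in the frame of jig between 0.0125 and 0.021 m) or (horizontal distance between blue1_center and nest0 below 0.006 m and z of blue1_center in the frame of jig between 0.0125 and 0.021 m) or (horizontal distance between blue2_center and nest0 below 0.006 m and z of blue2_center in the frame of jig between 0.0125 and 0.021 m)) and ((horizontal distance between blue0_center and nest1 below 0.006 m and z of blue0_center in the frame of jig between 0.0125 and 0.021 m) or (horizontal distance between blue1_center and nest1 below 0.006 m and z of blue1_center in the frame of jig between 0.0125 and 0.021 m) or (horizontal distance between blue2_center and nest1 below 0.006 m and z of blue2_center in the frame of jig between 0.0125 and 0.021 m))), for 0.2 s.
2. the guide plate rests flush on the ledges, over both pins (horizontal distance between plate and jig below 0.003 m and z of plate in the frame of jig between 0.0265 and 0.03 m and angle between the z axis of plate and the z axis of jig, either way round below 0.03 rad and angle between the y axis of plate and the y axis of jig, either way round below 0.05 rad and angle between plate's own z axis and vertical below 0.1 rad), for 0.2 s.
At the end, for the whole second after the job is handed in: A blue disc in each nest (within 4 mm of its axis, centre 12.5 to 17.5 mm up); plate over both pins, within 3 mm and 0.05 rad of the jig, underside 26.5 to 30 mm up, level within 0.03 rad, slower than 0.02 m/s; the unused blue disc within 30 mm of where it lay (all of step 2 and ((horizontal distance between blue0_center and nest0 below 0.004 m and z of blue0_center in the frame of jig between 0.0125 and 0.0175 m) or (horizontal distance between blue1_center and nest0 below 0.004 m and z of blue1_center in the frame of jig between 0.0125 and 0.0175 m) or (horizontal distance between blue2_center and nest0 below 0.004 m and z of blue2_center in the frame of jig between 0.0125 and 0.0175 m)) and ((horizontal distance between blue0_center and nest1 below 0.004 m and z of blue0_center in the frame of jig between 0.0125 and 0.0175 m) or (horizontal distance between blue1_center and nest1 below 0.004 m and z of blue1_center in the frame of jig between 0.0125 and 0.0175 m) or (horizontal distance between blue2_center and nest1 below 0.004 m and z of blue2_center in the frame of jig between 0.0125 and 0.0175 m)) and linear speed of plate below 0.02 m/s and ((horizontal distance between blue0_center and nest0 below 0.004 m and z of blue0_center in the frame of jig between 0.0125 and 0.0175 m) or (horizontal distance between blue0_center and nest1 below 0.004 m and z of blue0_center in the frame of jig between 0.0125 and 0.0175 m) or distance of blue0_center from where it was at the start of the episode below 0.03 m) and ((horizontal distance between blue1_center and nest0 below 0.004 m and z of blue1_center in the frame of jig between 0.0125 and 0.0175 m) or (horizontal distance between blue1_center and nest1 below 0.004 m and z of blue1_center in the frame of jig between 0.0125 and 0.0175 m) or distance of blue1_center from where it was at the start of the episode below 0.03 m) and ((horizontal distance between blue2_center and nest0 below 0.004 m and z of blue2_center in the frame of jig between 0.0125 and 0.0175 m) or (horizontal distance between blue2_center and nest1 below 0.004 m and z of blue2_center in the frame of jig between 0.0125 and 0.0175 m) or distance of blue2_center from where it was at the start of the episode below 0.03 m)); the robot touches nothing.
It fails at once if the guide plate is dropped onto the jig (faster than 0.5 m/s within 80 mm above the bench over the jig) (horizontal distance between plate and jig below 0.04 m and z of plate in the frame of jig below 0.08 m and linear speed of plate above 0.5 m/s).
It fails at once if the green disc is moved by more than 40 mm (distance of green_center from where it was at the start of the episode above 0.04 m).
It fails at once if the wax block, wax bar, brush, graver or tin is moved by more than 40 mm (distance of any of waxblock, waxbar, brush, graver, tin from where it was at the start of the episode above 0.04 m).
It also fails if it takes over 70 s, if anything falls off the work surface, if the arm or the gripper's body presses on something with over 40 N, if the wrist force passes 120 N, or if a joint passes its speed limit or range.

### The arm

A 7-joint arm with a two-finger parallel gripper is mounted at the origin on the work surface. World frame = base frame: x ahead of the robot, y to its left, z up, the work surface at z = 0. Lengths are in m, angles in rad, forces in N, time in s.
With the tool pointing down it reaches from about 0.4 to 0.9 m from the base axis. Payload 5.5 kg.
Tool frame: the origin (TCP) lies midway between the tips of the shut fingers; the grasp point (between the pads) lies manip.grasp_offset behind it (manip.grasp_offset is the distance from the TCP to the grasp point, in m); x points along the fingers, z is the direction in which the jaws open and shut, and the axes are right-handed (so a half turn about x gives the same grasp; the last joint's range is limited). The gripper opens to 92 mm and grips with 3 to 60 N. Pads are 19 mm wide; open, the fingers measure 130 mm over their backs; the gripper's body (75 mm by 190 mm) begins 47 mm behind the grasp point.
Start: joints at [-1.035, 0.501, -0.427, 1.55, 0.221, 1.138, -0.21], TCP at [0.175, 0.626, 0.227] pointing down, gripper open.
Joint ranges: [-2.88, 2.88], [-0.31, 2.03], [-1.54, 1.56], [0.2, 2.42], [-1.41, 4.55], [0.19, 2.02], [-2.57, 2.57]. Speed limits (rad/s): [2.57, 2.57, 3.14, 3.14, 3.14, 3.14, 3.14].

### API

Orientations are given as a rotation vector (axis times angle).
In Python, from station import observe, imaging, manip gives the robot as it stands. The module is installed in compiled form; this text tells all that it offers.
- The arm moves only by the shell command python3 -m pendant 'ROWS' [FORCE]. ROWS is JSON, a list of rows, each an object of numbers: "tx", "ty", "tz": the shift along the tool's x, y, z normalised to -1 to 1, where 1 is 25 cm; "wx", "wy", "wz": the turn, a rotation vector about the tool's x, y, z normalised to -1 to 1, where 1 is 90 degrees; "jaw": the gripper's target within -1 to 1 (fully open at 1, half-way at 0, shut at -1). A call has exactly 8 rows; each row shifts and turns the pose as measured when the row begins, along the tool's axes as they then stand; what a row does not reach is not made up. A row lasts 1/12 s, in which the tool goes at most 41.7 mm and 7.16 degrees, less where a joint would pass 70% of its speed; a pose out of reach is approached as far as the arm can. A call with a number of a shift or a turn outside -1 to 1 is refused whole. A call with a gripper value outside its range is refused whole. The fingers move at their own pace and stop on an object; FORCE is the grip in N (left out, the last holds). Time passes only in rows, so rows that do not move let the fingers close, or fill a call up. It gives the time, the measured TCP pose, the force and the opening at its end, in the units of the state.
- observe(): the state, without advancing time (a new reading comes with each control period).
- imaging.camera(name): name is "scene" or "top" or "wrist"; returns the picture (400x640x3 uint8, blue, green, red); there is no depth.
- imaging.camera_info(name): a dict with "fx", "fy", "cx", "cy" (pixels), "rvec" (rotation vector, rad) and "tvec" (3), from world to camera coordinates, as OpenCV has them. Camera axes: x right, y down, z forward; pixel columns grow to the right and rows downward; lengths in m; the calibration is good to about 2 mm. A picture is of the moment at which its call begins: read the wrist's pose just before it. camera_info takes no time and is no camera call; for the wrist camera it gives the pose at the moment of the call.
- manip.finish_job(): hands the job in, once; it reports no verdict.
The state is a dict: "time_s": time; "joint_pos": joint angles; "dq": joint speeds; "effort": joint torques, N m; "position": TCP position; "eef_rot": TCP orientation; "contact_force": force on the tool from outside, world axes, zero at the start; "ft_torque": the same for the moment, N m; "gripper_width": finger opening in m.
Only numpy, scipy, OpenCV 4.12 (cv2) and the standard library are available. Lean on these libraries where they do the work, as an engineer would, in place of code of your own. Each camera call takes 0.05 s, during which the arm holds its last target. There are 200 camera calls.

## Working session

There is one attempt and no reset: what is moved stays moved. The work goes in short steps, Python scripts to look and compute and a shell command to move; the robot and the scene stay as the last step left them, time stands still between calls to the robot, and variables do not carry over. Pictures are saved under pics/ and viewed, about 8 in all and at most 12, crops included, and the job is handed in when it is done.

```bash
mkdir -p pics; python3 - <<'E'
from station import observe, imaging, manip
import cv2
s=observe()
for k in('time_s','position','eef_rot','contact_force','gripper_width'):print(k,s[k])
print(manip.grasp_offset)
for n in("top","scene"):
    im=imaging.camera(n);cv2.imwrite(f"pics/{n}0.png",im);print(imaging.camera_info(n))
E
```

```text
time_s 0.0
position [0.17500033 0.62527202 0.22567066]
eef_rot [-1.00713237  1.32756439  1.00524895]
contact_force [ 0.29024772 -0.28361124 -0.28060499]
gripper_width 0.09154773853313161
0.0188
{'fx': 506.6544584886018, 'fy': 506.6544584886018, 'cx': 320.63984487291145, 'cy': 196.13987306492322, 'rvec': array([ 2.19149474, -2.16914272,  0.11079985]), 'tvec': array([-0.04958521,  0.58012111,  1.47531556])}
{'fx': 438.4089135932372, 'fy': 438.4089135932372, 'cx': 321.6016585039413, 'cy': 202.831994005586, 'rvec': array([ 2.29729024,  0.73505522, -0.28369587]), 'tvec': array([-0.47923359, -0.23473535,  1.41536776])}
```

View pics/top0.png

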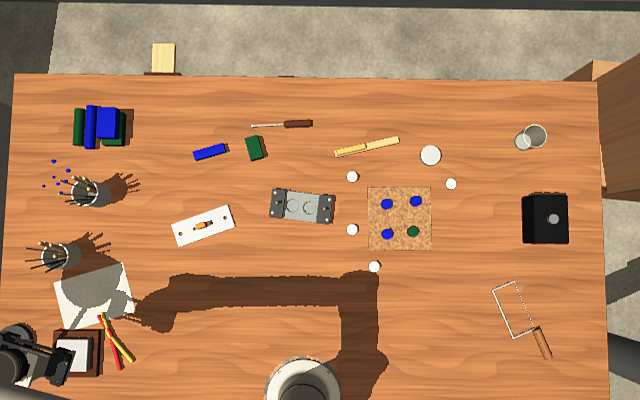

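The top view shows the mat at about (400,218) with blue discs at (387,204), (416,201) and (388,234), and green at (413,231). The jig is at (302,206) and the plate at (203,225). White look-alikes lie around the mat. Next I'll enlarge and compute.

```bash
cat > h.py <<'E'
import numpy as np,cv2
from scipy.spatial.transform import Rotation as R
from station import observe, imaging, manip
def ray(ci,uv,z):
    Rm=R.from_rotvec(ci['rvec']).as_matrix();t=ci['tvec']
    d=Rm.T@np.array([(uv[0]-ci['cx'])/ci['fx'],(uv[1]-ci['cy'])/ci['fy'],1]);o=-Rm.T@t
    return o+d*(z-o[2])/d[2]
def proj(ci,P):
    return cv2.projectPoints(np.array(P,float).reshape(-1,3),np.array(ci['rvec']),np.array(ci['tvec']),np.array([[ci['fx'],0,ci['cx']],[0,ci['fy'],ci['cy']],[0,0,1.]]),None)[0].reshape(-1,2)
def delta(xyz,yaw=None,tip=True):
    """tool-frame shift to bring TCP to xyz and jaw axis (z_tool) to yaw, pointing down; print in pendant units"""
    s=observe();p=s['position'];Rc=R.from_rotvec(s['eef_rot'])
    d=Rc.inv().apply(np.array(xyz)-p)
    print('pos',np.round(p,4),'yaw jaw',np.round(np.degrees(np.arctan2(*Rc.as_matrix()[[1,0],2])),2),'F',np.round(s['contact_force'],1),'w',round(s['gripper_width'],4),'t',s['time_s'])
    print('shift mm (tool)',np.round(d*1000,1),'units',np.round(d/.25,4))
    if yaw is not None:
        best=None
        for y in(yaw,yaw+np.pi):
            z=np.array([np.cos(y),np.sin(y),0]);x=np.array([0,0,-1.]);M=np.c_[x,np.cross(z,x),z]
            w=(Rc.inv()*R.from_matrix(M)).as_rotvec()
            if best is None or np.linalg.norm(w)<np.linalg.norm(best):best=w
        print('turn deg',np.round(np.degrees(best),2),'units',np.round(best/(np.pi/2),4))
E
python3 - <<'E'
from h import *
im=cv2.imread('pics/top0.png');ci=imaging.camera_info('top')
a=cv2.resize(im[180:235,260:345],None,fx=8,fy=8,interpolation=cv2.INTER_CUBIC)
b=cv2.resize(im[195:255,160:245],None,fx=8,fy=8,interpolation=cv2.INTER_CUBIC)
cv2.imwrite('pics/c1.png',np.vstack([a[:,:680],b])[:,:] if 0 else cv2.resize(np.vstack([a,b]),None,fx=.64,fy=.64))
hsv=cv2.cvtColor(im,cv2.COLOR_BGR2HSV)
for nm,lo,hi in(('blue',(110,150,60),(130,255,255)),('green',(50,100,30),(85,255,160)),('orange',(5,200,150),(18,255,255))):
    m=cv2.inRange(hsv,lo,hi);n,l,st,c=cv2.connectedComponentsWithStats(m)
    for i in range(1,n):
        if st[i,4]>20:
            P=ray(ci,c[i],.021 if nm!='orange' else .044);print(nm,c[i].round(1),st[i,4],P.round(4))
E
```

```text
blue [ 89.5 126.5] 403 [0.783  0.6509 0.021 ]
blue [105.7 122.4] 615 [0.7961 0.6033 0.021 ]
blue [208.9 151.2] 298 [0.7125 0.2919 0.021 ]
blue [415.3 200.6] 90 [ 0.5709 -0.3257  0.021 ]
blue [386.1 203.6] 88 [ 0.561  -0.2387  0.021 ]
blue [386.9 233.6] 89 [ 0.4718 -0.2408  0.021 ]
green [ 77.8 126.5] 305 [0.7827 0.686  0.021 ]
green [115.5 134.9] 170 [0.7587 0.5724 0.021 ]
green [253.8 147.2] 295 [0.7263 0.1581 0.021 ]
green [412.5 231. ] 86 [ 0.4803 -0.3168  0.021 ]
```

View pics/c1.png

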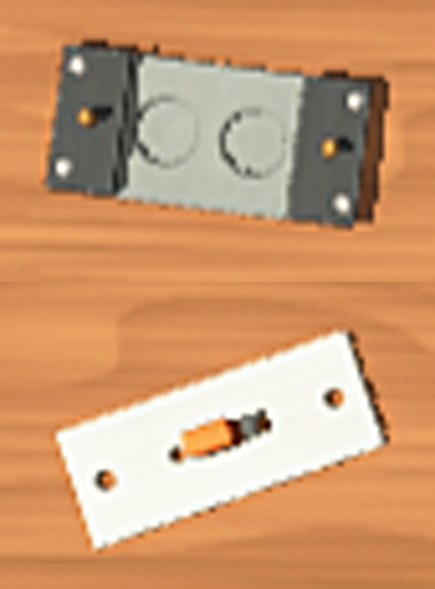

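The crop (×5.12) puts the pins at (87,116) and (329,148), the ledge screws at (77,66), (63,167), (355,101) and (342,204), and the plate holes at (106,480) and (334,398). I'll turn these into poses.

```bash
python3 - <<'E'
from h import *
ci=imaging.camera_info('top')
f=lambda u,v,z,o=(260,180),dv=0:ray(ci,(o[0]+u/5.12,o[1]+(v-dv)/5.12),z)[:2]
p0,p1=f(87,116,.053),f(329,148,.053)
sc=[f(*q,.028) for q in((77,66),(63,167),(355,101),(342,204))]
print('pins',p0,p1,'d',np.linalg.norm(p0-p1),'mid',(p0+p1)/2,'yaw y',np.degrees(np.arctan2(*(p0-p1)[::-1])))
print('screws',np.mean(sc,0)); d=sc[0]+sc[1]-sc[2]-sc[3];print('yaw',np.degrees(np.arctan2(d[1],d[0])),np.linalg.norm(d)/2)
h0,h1=f(106,480,.008,(160,195),281.6),f(334,398,.008,(160,195),281.6)
print('holes',h0,h1,np.linalg.norm(h0-h1),(h0+h1)/2,'yaw',np.degrees(np.arctan2(*(h0-h1)[::-1])))
yaw=np.arctan2(d[1],d[0])-np.pi/2
print('jaw yaw',np.degrees(yaw))
delta((.561,-.239,.2),yaw)
E
```

```text
pins [0.55781935 0.08328079] [ 0.54106765 -0.05422763] d 0.13852502736179195 mid [0.5494435  0.01452658] yaw y 83.05427641857534
screws [0.5498388  0.01449788]
yaw 83.22246399668144 0.1620542457629863
holes [0.46559006 0.37089643] [0.51453832 0.24012912] 0.13962815740509193 [0.49006419 0.30551278] yaw 110.52166592448788
jaw yaw -6.777536003318553
pos [0.175  0.6254 0.2258] yaw jaw 74.37 F [-0.  -0.3 -0.6] w 0.0921 t 0.1
shift mm (tool) [  27.  -604.6 -728.3] units [ 0.1079 -2.4185 -2.9134]
turn deg [ 8.115e+01 -8.000e-02  6.000e-02] units [ 9.016e-01 -9.000e-04  7.000e-04]
```

```bash
python3 -m pendant '[{"ty":-0.16,"tz":-0.005,"wx":0.04,"jaw":0.4},{"ty":-0.16,"tz":-0.005,"wx":0.04,"jaw":0.4},{"ty":-0.16,"tz":-0.005,"wx":0.04,"jaw":0.4},{"ty":-0.16,"tz":-0.005,"wx":0.04,"jaw":0.4},{"ty":-0.16,"tz":-0.005,"wx":0.04,"jaw":0.4},{"ty":-0.16,"tz":-0.005,"wx":0.04,"jaw":0.4},{"ty":-0.16,"tz":-0.005,"wx":0.04,"jaw":0.4},{"ty":-0.16,"tz":-0.005,"wx":0.04,"jaw":0.4}]' 20
python3 -c "
from h import *
delta((.561,-.239,.2),np.radians(-6.85))"
```

```text
pos [0.175  0.6254 0.2258] yaw jaw 74.37 F [-0.  -0.3 -0.6] w 0.0921 t 0.1
shift mm (tool) [  27.  -604.6 -728.3] units [ 0.1079 -2.4185 -2.9134]
turn deg [ 8.122e+01 -8.000e-02  6.000e-02] units [ 9.024e-01 -9.000e-04  7.000e-04]invalid input
```

```bash
python3 -m pendant '[{"tx":0,"ty":-0.16,"tz":-0.005,"wx":0.04,"wy":0,"wz":0,"jaw":0.4},{"tx":0,"ty":-0.16,"tz":-0.005,"wx":0.04,"wy":0,"wz":0,"jaw":0.4},{"tx":0,"ty":-0.16,"tz":-0.005,"wx":0.04,"wy":0,"wz":0,"jaw":0.4},{"tx":0,"ty":-0.16,"tz":-0.005,"wx":0.04,"wy":0,"wz":0,"jaw":0.4},{"tx":0,"ty":-0.16,"tz":-0.005,"wx":0.04,"wy":0,"wz":0,"jaw":0.4},{"tx":0,"ty":-0.16,"tz":-0.005,"wx":0.04,"wy":0,"wz":0,"jaw":0.4},{"tx":0,"ty":-0.16,"tz":-0.005,"wx":0.04,"wy":0,"wz":0,"jaw":0.4},{"tx":0,"ty":-0.16,"tz":-0.005,"wx":0.04,"wy":0,"wz":0,"jaw":0.4}]' 20
python3 -c "
from h import *
delta((.561,-.239,.2),np.radians(-6.85))"
```

```text
time_s: 0.77
position: [0.4434, 0.4692, 0.2194]
eef_rot: [-0.623, 1.492, 0.63]
contact_force: [0.4, 0.4, -0.3]
gripper_width: 0.0642
pos [0.4434 0.4692 0.2194] yaw jaw 45.84 F [ 0.4  0.4 -0.3] w 0.0642 t 0.7667
shift mm (tool) [  18.5 -577.9 -425.9] units [ 0.0741 -2.3117 -1.7036]
turn deg [52.69 -0.76 -0.21] units [ 0.5854 -0.0084 -0.0023]
```

```bash
python3 -m pendant '[{"tx":0,"ty":-0.129,"tz":-0.095,"wx":0.073,"wy":0,"wz":0,"jaw":0.4},{"tx":0,"ty":-0.139,"tz":-0.079,"wx":0.073,"wy":0,"wz":0,"jaw":0.4},{"tx":0,"ty":-0.147,"tz":-0.063,"wx":0.073,"wy":0,"wz":0,"jaw":0.4},{"tx":0,"ty":-0.153,"tz":-0.046,"wx":0.073,"wy":0,"wz":0,"jaw":0.4},{"tx":0,"ty":-0.157,"tz":-0.028,"wx":0.073,"wy":0,"wz":0,"jaw":0.4},{"tx":0,"ty":-0.16,"tz":-0.009,"wx":0.073,"wy":0,"wz":0,"jaw":0.4},{"tx":0,"ty":-0.16,"tz":0.009,"wx":0.073,"wy":0,"wz":0,"jaw":0.4},{"tx":0,"ty":-0.158,"tz":0.027,"wx":0.073,"wy":0,"wz":0,"jaw":0.4}]'
python3 -m pendant '[{"tx":0,"ty":-0.153,"tz":0.045,"wx":0,"wy":0,"wz":0,"jaw":0.2},{"tx":0,"ty":-0.153,"tz":0.045,"wx":0,"wy":0,"wz":0,"jaw":0.2},{"tx":0,"ty":-0.153,"tz":0.045,"wx":0,"wy":0,"wz":0,"jaw":0.2},{"tx":0,"ty":-0.153,"tz":0.045,"wx":0,"wy":0,"wz":0,"jaw":0.2},{"tx":0,"ty":-0.153,"tz":0.045,"wx":0,"wy":0,"wz":0,"jaw":0.2},{"tx":0,"ty":-0.153,"tz":0.045,"wx":0,"wy":0,"wz":0,"jaw":0.2},{"tx":0,"ty":-0.153,"tz":0.045,"wx":0,"wy":0,"wz":0,"jaw":0.2},{"tx":0,"ty":-0.06,"tz":0.02,"wx":0,"wy":0,"wz":0,"jaw":0.2}]'
python3 -c "
from h import *
delta((.561,-.239,.15),np.radians(-6.85))"
```

```text
time_s: 1.43
position: [0.4942, 0.1398, 0.2146]
eef_rot: [0.13, 1.582, -0.135]
contact_force: [0.2, -0.4, -0.7]
gripper_width: 0.0643
time_s: 2.1
position: [0.5233, -0.1731, 0.2136]
eef_rot: [0.138, 1.583, -0.148]
contact_force: [0.5, -0.5, 0.4]
gripper_width: 0.0548
pos [ 0.5233 -0.1731  0.2136] yaw jaw -10.39 F [ 0.5 -0.5  0.4] w 0.0548 t 2.1
shift mm (tool) [ 63.3 -57.5  50. ] units [ 0.253  -0.2301  0.2001]
turn deg [-3.54 -0.97  0.41] units [-0.0393 -0.0107  0.0046]
```

```bash
python3 -m pendant '[{"tx":0.08,"ty":-0.08,"tz":0.067,"wx":-0.04,"wy":-0.01,"wz":0.004,"jaw":0.2},{"tx":0.08,"ty":-0.08,"tz":0.067,"wx":0,"wy":0,"wz":0,"jaw":0.2},{"tx":0.08,"ty":-0.07,"tz":0.067,"wx":0,"wy":0,"wz":0,"jaw":0.2},{"tx":0,"ty":0,"tz":0,"wx":0,"wy":0,"wz":0,"jaw":0.2},{"tx":0,"ty":0,"tz":0,"wx":0,"wy":0,"wz":0,"jaw":0.2},{"tx":0,"ty":0,"tz":0,"wx":0,"wy":0,"wz":0,"jaw":0.2},{"tx":0,"ty":0,"tz":0,"wx":0,"wy":0,"wz":0,"jaw":0.2},{"tx":0,"ty":0,"tz":0,"wx":0,"wy":0,"wz":0,"jaw":0.2}]'
cat >> h.py <<'E'
def discs(ci,im,z=.021,minA=300):
    hsv=cv2.cvtColor(im,cv2.COLOR_BGR2HSV);m=cv2.inRange(hsv,(110,150,60),(130,255,255))
    n,l,st,c=cv2.connectedComponentsWithStats(m)
    for i in range(1,n):
        if st[i,4]>minA: print('blue',c[i].round(1),st[i].tolist(),ray(ci,c[i],z).round(4))
E
python3 -c "
from h import *
delta((.561,-.239,.1),np.radians(-6.85))
ci=imaging.camera_info('wrist');im=imaging.camera('wrist');cv2.imwrite('pics/w1.png',im)
discs(ci,im)
print(proj(ci,[(.561,-.239,.021),(.472,-.241,.021)]))
print('cam',(-R.from_rotvec(ci['rvec']).as_matrix().T@ci['tvec']))"
```

```text
time_s: 2.77
position: [0.5626, -0.2466, 0.1499]
eef_rot: [0.097, 1.572, -0.1]
contact_force: [-0.3, -0.7, 0.4]
gripper_width: 0.0551
pos [ 0.5626 -0.2466  0.1499] yaw jaw -7.16 F [-0.3 -0.7  0.4] w 0.0551 t 2.7667
shift mm (tool) [49.9  7.4 -2.3] units [ 0.1995  0.0297 -0.0093]
turn deg [-0.31 -0.21  0.12] units [-0.0034 -0.0023  0.0013]
blue [324.  179.5] [306, 160, 37, 40, 1166] [ 0.5635 -0.2404  0.021 ]
blue [219.7 194.6] [200, 175, 40, 40, 1218] [ 0.476  -0.2425  0.021 ]
blue [346.5 266.1] [330, 252, 35, 26, 756] [ 0.5734 -0.3202  0.021 ]
[[320.77345286 178.12752432]
 [214.55337533 193.48948172]]
cam [ 0.57250025 -0.17489117  0.30753632]
```

View pics/w1.png

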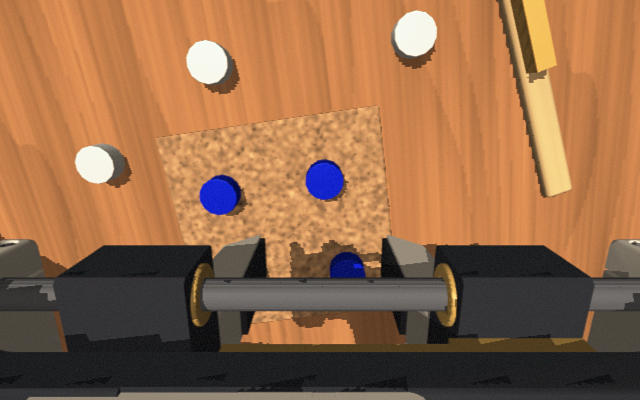

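The wrist view shows B at (324,180) and C at (220,195), and A half-hidden at (347,266). All agree with the top view within 2–3 mm once side-wall bias is allowed for, so I'm descending on B.

```bash
python3 -m pendant '[{"tx":0.12,"ty":0.02,"tz":0,"wx":-0.003,"wy":-0.002,"wz":0.001,"jaw":0.2},{"tx":0.12,"ty":0,"tz":0,"wx":0,"wy":0,"wz":0,"jaw":0.2},{"tx":0.12,"ty":0,"tz":0,"wx":0,"wy":0,"wz":0,"jaw":0.2},{"tx":0.06,"ty":0,"tz":0,"wx":0,"wy":0,"wz":0,"jaw":0.2},{"tx":0,"ty":0,"tz":0,"wx":0,"wy":0,"wz":0,"jaw":0.2},{"tx":0,"ty":0,"tz":0,"wx":0,"wy":0,"wz":0,"jaw":0.2},{"tx":0,"ty":0,"tz":0,"wx":0,"wy":0,"wz":0,"jaw":0.2},{"tx":0,"ty":0,"tz":0,"wx":0,"wy":0,"wz":0,"jaw":0.2}]'
python3 -c "
from h import *
delta((.5625,-.2415,.0135),np.radians(-6.85))"
```

```text
time_s: 3.48
position: [0.572, -0.2359, 0.0535]
eef_rot: [0.085, 1.55, -0.087]
contact_force: [0.2, -0.2, -0.3]
gripper_width: 0.0547
pos [ 0.572  -0.2359  0.0535] yaw jaw -6.3 F [ 0.2 -0.2 -0.3] w 0.0547 t 3.4833
shift mm (tool) [39.8 -6.6 -9.6] units [ 0.1592 -0.0263 -0.0385]
turn deg [0.55 1.09 0.02] units [0.0061 0.0121 0.0002]
```

```bash
python3 -m pendant '[{"tx":0.02,"ty":-0.026,"tz":-0.038,"wx":0.006,"wy":0.012,"wz":0,"jaw":0.2},{"tx":0.04,"ty":0,"tz":0,"wx":0,"wy":0,"wz":0,"jaw":0.2},{"tx":0.04,"ty":0,"tz":0,"wx":0,"wy":0,"wz":0,"jaw":0.2},{"tx":0.03,"ty":0,"tz":0,"wx":0,"wy":0,"wz":0,"jaw":0.2},{"tx":0,"ty":0,"tz":0,"wx":0,"wy":0,"wz":0,"jaw":0.2},{"tx":0,"ty":0,"tz":0,"wx":0,"wy":0,"wz":0,"jaw":0.2},{"tx":0,"ty":0,"tz":0,"wx":0,"wy":0,"wz":0,"jaw":0.2},{"tx":0,"ty":0,"tz":0,"wx":0,"wy":0,"wz":0,"jaw":0.2}]'
python3 -c "
from h import *
delta((.5625,-.2415,.0135),np.radians(-6.85))"
```

```text
time_s: 4.15
position: [0.5635, -0.2435, 0.0213]
eef_rot: [0.093, 1.564, -0.097]
contact_force: [-0.4, 0.2, -0.1]
gripper_width: 0.0551
pos [ 0.5635 -0.2435  0.0213] yaw jaw -6.94 F [-0.4  0.2 -0.1] w 0.0551 t 4.15
shift mm (tool) [ 7.8  1.9 -1.2] units [ 0.0312  0.0075 -0.0049]
turn deg [-0.09  0.25  0.11] units [-0.001   0.0028  0.0012]
```

```bash
python3 -m pendant '[{"tx":0.03,"ty":0.008,"tz":-0.005,"wx":0,"wy":0.003,"wz":0.001,"jaw":0.2},{"tx":0,"ty":0,"tz":0,"wx":0,"wy":0,"wz":0,"jaw":0.2},{"tx":0,"ty":0,"tz":0,"wx":0,"wy":0,"wz":0,"jaw":0.2},{"tx":0,"ty":0,"tz":0,"wx":0,"wy":0,"wz":0,"jaw":-1},{"tx":0,"ty":0,"tz":0,"wx":0,"wy":0,"wz":0,"jaw":-1},{"tx":0,"ty":0,"tz":0,"wx":0,"wy":0,"wz":0,"jaw":-1},{"tx":0,"ty":0,"tz":0,"wx":0,"wy":0,"wz":0,"jaw":-1},{"tx":0,"ty":0,"tz":0,"wx":0,"wy":0,"wz":0,"jaw":-1}]' 25
python3 -c "
from h import *
s=np.radians(83.15);c=np.array([.5497,.0145]);y=np.array([np.cos(s),np.sin(s)])
print('nests',c+.026*y,c-.026*y)
delta((.5625,-.2415,.0135),np.radians(-6.85))
ci=imaging.camera_info('wrist');im=imaging.camera('wrist');cv2.imwrite('pics/w2.png',im)
discs(ci,im)
n=c-.026*y
delta((n[0],n[1],.1))"
```

```text
time_s: 4.82
position: [0.5633, -0.241, 0.0138]
eef_rot: [0.094, 1.568, -0.095]
contact_force: [0.9, -0.3, -0.4]
gripper_width: 0.0308
nests [0.55280103 0.04031441] [ 0.54659897 -0.01131441]
pos [ 0.5633 -0.241   0.0138] yaw jaw -6.9 F [ 0.9 -0.3 -0.4] w 0.0308 t 4.8167
shift mm (tool) [ 0.3 -0.6 -0.7] units [ 0.0013 -0.0023 -0.003 ]
turn deg [-0.05  0.04  0.02] units [-0.0006  0.0004  0.0002]
blue [322.9 250.5] [290, 218, 68, 60, 3394] [ 0.5638 -0.2366  0.021 ]
blue [125.2 259.1] [103, 242, 56, 36, 582] [ 0.4733 -0.2299  0.021 ]
pos [ 0.5633 -0.241   0.0138] yaw jaw -6.91 F [-0.8 -0.4 -0.1] w 0.0307 t 4.8667
shift mm (tool) [-86.3 226.  -44.2] units [-0.3451  0.904  -0.1767]
```

View pics/w2.png

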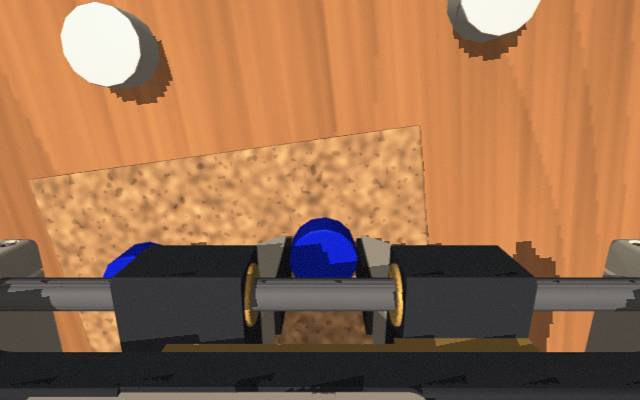

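The jaws are shut on disc B (width 30.8 mm) and it is centred at column 323; its side wall is at rows 218–233 and its top face lies below. Before lifting I'll check its offset along the pads.

```bash
python3 -c "
from h import *
ci=imaging.camera_info('wrist')
for y in(-.237,-.239,-.241,-.243,-.245):
  print(y,proj(ci,[(.5633,y+.016,.003),(.5633,y+.016,.021),(.5633,y,.021)]).round(1).tolist())
im=cv2.imread('pics/w2.png');print(im[205:260:2,322].tolist())"
python3 -m pendant '[{"tx":-0.08,"ty":0,"tz":0,"wx":0,"wy":0,"wz":0,"jaw":-1},{"tx":-0.12,"ty":0.05,"tz":-0.02,"wx":0,"wy":0,"wz":0,"jaw":-1},{"tx":-0.1,"ty":0.12,"tz":-0.03,"wx":0,"wy":0,"wz":0,"jaw":-1},{"tx":0,"ty":0.15,"tz":-0.03,"wx":0,"wy":0,"wz":0,"jaw":-1},{"tx":0,"ty":0.15,"tz":-0.03,"wx":0,"wy":0,"wz":0,"jaw":-1},{"tx":0,"ty":0.15,"tz":-0.03,"wx":0,"wy":0,"wz":0,"jaw":-1},{"tx":0,"ty":0.08,"tz":-0.01,"wx":0,"wy":0,"wz":0,"jaw":-1},{"tx":0,"ty":0,"tz":0,"wx":0,"wy":0,"wz":0,"jaw":-1}]'
python3 -c "
from h import *
delta((.5466,-.0113,.1),np.radians(-6.85))"
```

```text
-0.237 [[318.0, 206.4], [317.5, 218.4], [321.9, 251.4]]
-0.239 [[318.5, 210.3], [318.0, 222.6], [322.4, 255.4]]
-0.241 [[319.1, 214.1], [318.6, 226.8], [322.9, 259.4]]
-0.243 [[319.5, 217.9], [319.1, 231.0], [323.4, 263.3]]
-0.245 [[320.0, 221.7], [319.7, 235.1], [324.0, 267.2]]
[[96, 151, 213], [93, 144, 204], [91, 144, 201], [94, 142, 200], [86, 133, 185], [84, 131, 184], [94, 102, 141], [118, 16, 0], [120, 21, 9], [118, 18, 1], [120, 21, 8], [119, 19, 2], [153, 31, 15], [227, 55, 33], [214, 39, 22], [213, 39, 20], [213, 41, 21], [213, 37, 19], [214, 38, 24], [215, 40, 24], [212, 39, 18], [210, 34, 13], [157, 30, 16], [147, 25, 6], [103, 16, 10], [104, 19, 10], [106, 21, 6], [107, 23, 12]]
time_s: 5.53
position: [0.5473, -0.0606, 0.0927]
eef_rot: [0.101, 1.564, -0.104]
contact_force: [0.6, 0.4, -0.0]
gripper_width: 0.0305
pos [ 0.5473 -0.0606  0.0927] yaw jaw -7.46 F [ 0.6  0.4 -0. ] w 0.0305 t 5.5333
shift mm (tool) [-7.4 48.7 -7. ] units [-0.0297  0.195  -0.0282]
turn deg [-0.61  0.25  0.08] units [-0.0068  0.0028  0.0009]
```

```bash
python3 -c "
from h import *
ci=imaging.camera_info('wrist');im=imaging.camera('wrist')
s=np.radians(83.15);c=np.array([.5497,.0145]);y=np.array([np.cos(s),np.sin(s)])
P=[(*(c+q*y),z) for q,z in((.07,.055),(.026,.014),(-.026,.014),(-.07,.055))]
uv=proj(ci,P);print(uv.round(1).tolist())
for u in uv: cv2.drawMarker(im,tuple(int(round(a)) for a in u),(0,0,255),cv2.MARKER_CROSS,9,1)
x=np.array([y[1],-y[0]])
for q in(.026,-.026):
  for p in proj(ci,[(*(c+q*y+.0185*(np.cos(a)*x+np.sin(a)*y)),.014) for a in np.linspace(0,6.28,24)]): cv2.circle(im,tuple(int(round(a)) for a in p),1,(0,255,255),-1)
cv2.imwrite('pics/w3.png',im)"
```

```text
[[305.2, -65.7], [310.0, 47.1], [311.7, 133.2], [311.3, 217.7]]
```

View pics/w3.png

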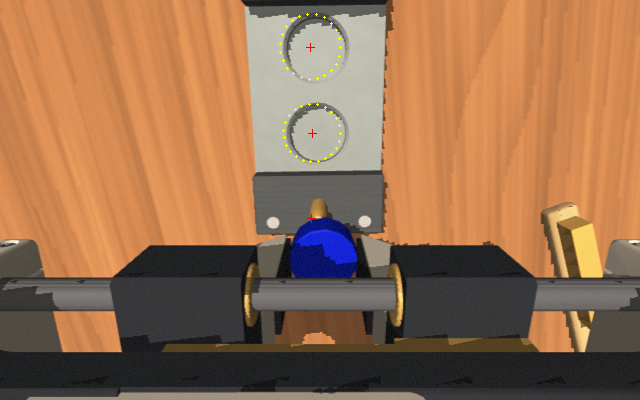

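The wrist view shows the nests about 3–4 px (2 mm, +x) to the right of the top-camera prediction. Disc B's grasp x showed the same bias, so I trust the wrist and robot frame. The ledge screws are at (273,223) and (365,221).

```bash
python3 -c "
from h import *
ci=imaging.camera_info('wrist')
a,b=[ray(ci,q,.028)[:2] for q in((273,223),(365,221))]
print(a,b,'mid',(a+b)/2,'yaw x',np.degrees(np.arctan2(*(b-a)[::-1])),np.linalg.norm(b-a))
im=cv2.imread('pics/w3.png')
n0,n1=[ray(ci,q,.014)[:2] for q in((315,47),(317,132.5))]
print(n0,n1,np.linalg.norm(n0-n1),'yaw y',np.degrees(np.arctan2(*(n0-n1)[::-1])),'mid',(n0+n1)/2)
# edges of bed left/right
g=cv2.cvtColor(im,cv2.COLOR_BGR2HSV)[:,:,1]
for r in(20,90,150):
  row=g[r].astype(int); k=np.where(row[200:430]<60)[0]+200; print(r,k.min(),k.max(),[ray(ci,(q,r),.014)[:2].round(4).tolist() for q in(k.min()-.5,k.max()+.5)])
delta((.5485,-.0103,.06),np.radians(-6.85))"
```

```text
[ 0.51377948 -0.06628746] [ 0.57386633 -0.07290219] mid [ 0.5438229  -0.06959482] yaw x -6.282174014935317 0.06044985077132401
[0.55585836 0.03809914] [ 0.55005422 -0.01320256] 0.051628990170534086 yaw y 83.54515599877504 mid [0.55295629 0.01244829]
20 246 385 [[0.5167, 0.0584], [0.5998, 0.0475]]
90 251 382 [[0.5121, 0.0185], [0.5946, 0.0076]]
150 255 381 [[0.5077, -0.0191], [0.5907, -0.0301]]
pos [ 0.5473 -0.0624  0.0927] yaw jaw -7.5 F [-0.2  1.1 -0.4] w 0.0305 t 5.5833
shift mm (tool) [32.5 51.9 -5.7] units [ 0.1301  0.2074 -0.0228]
turn deg [-0.65  0.25  0.13] units [-0.0073  0.0028  0.0014]
```

```bash
python3 -m pendant '[{"tx":0,"ty":0.1,"tz":-0.01,"wx":-0.007,"wy":0.003,"wz":0.001,"jaw":-1},{"tx":0,"ty":0.09,"tz":-0.005,"wx":0,"wy":0,"wz":0,"jaw":-1},{"tx":0,"ty":0,"tz":0,"wx":0,"wy":0,"wz":0,"jaw":-1},{"tx":0.08,"ty":0,"tz":0,"wx":0,"wy":0,"wz":0,"jaw":-1},{"tx":0.06,"ty":0,"tz":0,"wx":0,"wy":0,"wz":0,"jaw":-1},{"tx":0,"ty":0,"tz":0,"wx":0,"wy":0,"wz":0,"jaw":-1},{"tx":0,"ty":0,"tz":0,"wx":0,"wy":0,"wz":0,"jaw":-1},{"tx":0,"ty":0,"tz":0,"wx":0,"wy":0,"wz":0,"jaw":-1}]'
python3 -c "
from h import *
delta((.55,-.0115,.036),np.radians(-6.75))"
```

```text
time_s: 6.25
position: [0.5521, -0.0279, 0.0584]
eef_rot: [0.097, 1.564, -0.11]
contact_force: [0.2, -0.2, -0.6]
gripper_width: 0.0307
pos [ 0.5521 -0.0279  0.0584] yaw jaw -7.57 F [ 0.2 -0.2 -0.6] w 0.0307 t 6.25
shift mm (tool) [22.3 16.1 -4.3] units [ 0.0892  0.0646 -0.0172]
turn deg [-0.82  0.27  0.46] units [-0.0091  0.003   0.0051]
```

```bash
python3 -m pendant '[{"tx":0,"ty":0.065,"tz":-0.017,"wx":-0.009,"wy":0.003,"wz":0.005,"jaw":-1},{"tx":0,"ty":0,"tz":0,"wx":0,"wy":0,"wz":0,"jaw":-1},{"tx":0.045,"ty":0,"tz":0,"wx":0,"wy":0,"wz":0,"jaw":-1},{"tx":0.04,"ty":0,"tz":0,"wx":0,"wy":0,"wz":0,"jaw":-1},{"tx":0,"ty":0,"tz":0,"wx":0,"wy":0,"wz":0,"jaw":-1},{"tx":0,"ty":0,"tz":0,"wx":0,"wy":0,"wz":0,"jaw":-1},{"tx":0,"ty":0,"tz":0,"wx":0,"wy":0,"wz":0,"jaw":-1},{"tx":0,"ty":0,"tz":0,"wx":0,"wy":0,"wz":0,"jaw":-1}]'
python3 -c "
from h import *
delta((.55,-.0115,.028),np.radians(-6.75))
ci=imaging.camera_info('wrist');im=imaging.camera('wrist')
c=np.array([.553,.013]);s=np.radians(83.3);y=np.array([np.cos(s),np.sin(s)]);x=np.array([y[1],-y[0]])
P=proj(ci,[(*(c+.07*y),.055)]);print(P)
cv2.drawMarker(im,tuple(int(round(a)) for a in P[0]),(0,0,255),cv2.MARKER_CROSS,9,1)
for q,col in((.026,(0,255,255)),(-.026,(0,255,0))):
  for p in proj(ci,[(*(c+q*y+.0185*(np.cos(a)*x+np.sin(a)*y)),.014) for a in np.linspace(0,6.28,24)]): cv2.circle(im,tuple(int(round(a)) for a in p),1,col,-1)
cv2.imwrite('pics/w4.png',im)"
```

```text
time_s: 6.92
position: [0.5515, -0.0133, 0.0372]
eef_rot: [0.094, 1.566, -0.095]
contact_force: [-0.3, 0.4, -0.3]
gripper_width: 0.031
pos [ 0.5515 -0.0133  0.0372] yaw jaw -6.91 F [-0.3  0.4 -0.3] w 0.031 t 6.9167
shift mm (tool) [ 9.2  1.6 -1.7] units [ 0.0366  0.0064 -0.0069]
turn deg [-0.16  0.18  0.03] units [-0.0018  0.002   0.0003]
[[317.36406762  25.37458334]]
```

View pics/w4.png

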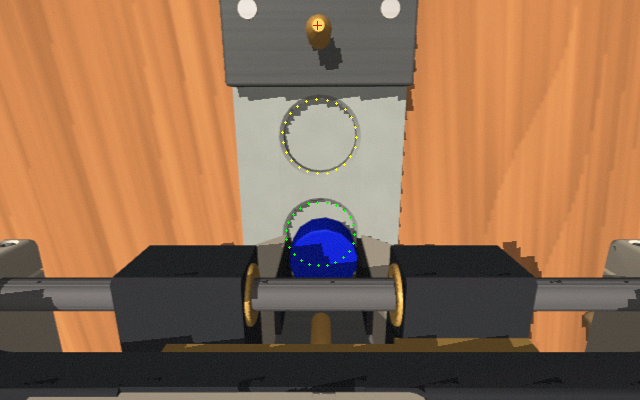

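The prediction now overlays nest0 and the pin0 tip at (318,25) exactly. Jig centre is (0.5532, 0.0133) with its y axis at 83.3°. Lowering.

```bash
python3 -m pendant '[{"tx":0,"ty":0.008,"tz":-0.006,"wx":-0.002,"wy":0.002,"wz":0,"jaw":-1},{"tx":0,"ty":0,"tz":0,"wx":0,"wy":0,"wz":0,"jaw":-1},{"tx":0.02,"ty":0,"tz":0,"wx":0,"wy":0,"wz":0,"jaw":-1},{"tx":0.02,"ty":0,"tz":0,"wx":0,"wy":0,"wz":0,"jaw":-1},{"tx":0,"ty":0,"tz":0,"wx":0,"wy":0,"wz":0,"jaw":-1},{"tx":0,"ty":0,"tz":0,"wx":0,"wy":0,"wz":0,"jaw":-1},{"tx":0,"ty":0,"tz":0,"wx":0,"wy":0,"wz":0,"jaw":-1},{"tx":0,"ty":0,"tz":0,"wx":0,"wy":0,"wz":0,"jaw":-1}]'
python3 -c "
from h import *
delta((.55,-.0113,.0175),np.radians(-6.75))"
```

```text
time_s: 7.63
position: [0.5505, -0.011, 0.0266]
eef_rot: [0.092, 1.568, -0.092]
contact_force: [0.9, 0.1, -0.3]
gripper_width: 0.0309
pos [ 0.5505 -0.011   0.0266] yaw jaw -6.71 F [ 0.9  0.1 -0.3] w 0.0309 t 7.6333
shift mm (tool) [ 9.1 -0.4 -0.5] units [ 0.0364 -0.0014 -0.002 ]
turn deg [0.04 0.04 0.03] units [0.0004 0.0004 0.0003]
```

```bash
python3 -m pendant '[{"tx":0.014,"ty":-0.001,"tz":-0.002,"wx":0,"wy":0,"wz":0,"jaw":-1},{"tx":0.012,"ty":0,"tz":0,"wx":0,"wy":0,"wz":0,"jaw":-1},{"tx":0.01,"ty":0,"tz":0,"wx":0,"wy":0,"wz":0,"jaw":-1},{"tx":0,"ty":0,"tz":0,"wx":0,"wy":0,"wz":0,"jaw":-1},{"tx":0,"ty":0,"tz":0,"wx":0,"wy":0,"wz":0,"jaw":-1},{"tx":0,"ty":0,"tz":0,"wx":0,"wy":0,"wz":0,"jaw":-1},{"tx":0,"ty":0,"tz":0,"wx":0,"wy":0,"wz":0,"jaw":-1},{"tx":0,"ty":0,"tz":0,"wx":0,"wy":0,"wz":0,"jaw":-1}]'
```

```text
time_s: 8.3
position: [0.5502, -0.0113, 0.0167]
eef_rot: [0.092, 1.568, -0.092]
contact_force: [0.3, -0.0, 0.1]
gripper_width: 0.0309
```

Disc B is in the nest at floor height (z = 0.0167) with no contact force. I'll release it, rise, and go to disc C.

```bash
python3 -m pendant '[{"tx":0,"ty":0,"tz":0,"wx":0,"wy":0,"wz":0,"jaw":0},{"tx":0,"ty":0,"tz":0,"wx":0,"wy":0,"wz":0,"jaw":0},{"tx":0,"ty":0,"tz":0,"wx":0,"wy":0,"wz":0,"jaw":0},{"tx":0,"ty":0,"tz":0,"wx":0,"wy":0,"wz":0,"jaw":0},{"tx":-0.08,"ty":0,"tz":0,"wx":0,"wy":0,"wz":0,"jaw":0},{"tx":-0.15,"ty":0,"tz":0,"wx":0,"wy":0,"wz":0,"jaw":0},{"tx":-0.12,"ty":0,"tz":0,"wx":0,"wy":0,"wz":0,"jaw":0.2},{"tx":0,"ty":0,"tz":0,"wx":0,"wy":0,"wz":0,"jaw":0.2}]'
python3 -m pendant '[{"tx":0,"ty":-0.13,"tz":-0.03,"wx":0,"wy":0,"wz":0,"jaw":0.2},{"tx":0,"ty":-0.15,"tz":-0.03,"wx":0,"wy":0,"wz":0,"jaw":0.2},{"tx":0,"ty":-0.15,"tz":-0.03,"wx":0,"wy":0,"wz":0,"jaw":0.2},{"tx":0,"ty":-0.15,"tz":-0.03,"wx":0,"wy":0,"wz":0,"jaw":0.2},{"tx":0,"ty":-0.15,"tz":-0.03,"wx":0,"wy":0,"wz":0,"jaw":0.2},{"tx":0,"ty":-0.12,"tz":-0.02,"wx":0,"wy":0,"wz":0,"jaw":0.2},{"tx":0,"ty":0,"tz":0,"wx":0,"wy":0,"wz":0,"jaw":0.2},{"tx":0,"ty":0,"tz":0,"wx":0,"wy":0,"wz":0,"jaw":0.2}]'
python3 -c "
from h import *
delta((.4745,-.244,.06),np.radians(-6.75))
ci=imaging.camera_info('wrist');im=imaging.camera('wrist');cv2.imwrite('pics/w5.png',im)
discs(ci,im,minA=100);print(proj(ci,[(.4745,-.244,.021),(.4745,-.228,.021),(.4745,-.228,.003)]))"
```

```text
time_s: 8.97
position: [0.5479, -0.0115, 0.1051]
eef_rot: [0.091, 1.574, -0.093]
contact_force: [1.0, 0.2, 0.1]
gripper_width: 0.0534
time_s: 9.63
position: [0.4834, -0.223, 0.1079]
eef_rot: [0.086, 1.562, -0.086]
contact_force: [0.7, 1.1, -0.3]
gripper_width: 0.0549
pos [ 0.4834 -0.223   0.1079] yaw jaw -6.26 F [ 0.7  1.1 -0.3] w 0.0549 t 9.6333
shift mm (tool) [ 47.8 -21.9  -6.9] units [ 0.1913 -0.0875 -0.0277]
turn deg [ 0.49  0.38 -0.01] units [ 0.0055  0.0042 -0.0001]
blue [312.6 227.3] [292, 204, 42, 46, 1533] [ 0.4742 -0.2415  0.021 ]
[[313.37587352 230.39618935]
 [310.75663092 209.55581596]
 [311.41495978 202.39418926]]
```

```bash
python3 -m pendant '[{"tx":0,"ty":-0.089,"tz":-0.028,"wx":0.005,"wy":0.004,"wz":0,"jaw":0.2},{"tx":0,"ty":0,"tz":0,"wx":0,"wy":0,"wz":0,"jaw":0.2},{"tx":0.08,"ty":0,"tz":0,"wx":0,"wy":0,"wz":0,"jaw":0.2},{"tx":0.1,"ty":0,"tz":0,"wx":0,"wy":0,"wz":0,"jaw":0.2},{"tx":0.07,"ty":0,"tz":0,"wx":0,"wy":0,"wz":0,"jaw":0.2},{"tx":0,"ty":0,"tz":0,"wx":0,"wy":0,"wz":0,"jaw":0.2},{"tx":0,"ty":0,"tz":0,"wx":0,"wy":0,"wz":0,"jaw":0.2},{"tx":0,"ty":0,"tz":0,"wx":0,"wy":0,"wz":0,"jaw":0.2}]'
python3 -c "
from h import *
delta((.4742,-.2448,.0135),np.radians(-6.75))"
```

```text
time_s: 10.35
position: [0.4795, -0.2364, 0.044]
eef_rot: [0.084, 1.565, -0.081]
contact_force: [0.9, -0.1, 0.3]
gripper_width: 0.0552
pos [ 0.4795 -0.2364  0.044 ] yaw jaw -6.01 F [ 0.9 -0.1  0.3] w 0.0552 t 10.35
shift mm (tool) [30.5 -8.9 -4.5] units [ 0.122  -0.0358 -0.0179]
turn deg [ 0.74  0.21 -0.12] units [ 0.0082  0.0023 -0.0014]
```

```bash
python3 -m pendant '[{"tx":0,"ty":-0.037,"tz":-0.018,"wx":0.008,"wy":0.002,"wz":-0.001,"jaw":0.2},{"tx":0,"ty":0,"tz":0,"wx":0,"wy":0,"wz":0,"jaw":0.2},{"tx":0.03,"ty":0,"tz":0,"wx":0,"wy":0,"wz":0,"jaw":0.2},{"tx":0.04,"ty":0,"tz":0,"wx":0,"wy":0,"wz":0,"jaw":0.2},{"tx":0.03,"ty":0,"tz":0,"wx":0,"wy":0,"wz":0,"jaw":0.2},{"tx":0,"ty":0,"tz":0,"wx":0,"wy":0,"wz":0,"jaw":0.2},{"tx":0,"ty":0,"tz":0,"wx":0,"wy":0,"wz":0,"jaw":0.2},{"tx":0,"ty":0,"tz":0,"wx":0,"wy":0,"wz":0,"jaw":0.2}]'
python3 -c "
from h import *
delta((.4742,-.2448,.0138),np.radians(-6.75))"
```

```text
time_s: 11.02
position: [0.4767, -0.2463, 0.0201]
eef_rot: [0.091, 1.562, -0.093]
contact_force: [-0.5, -0.6, 0.5]
gripper_width: 0.0548
pos [ 0.4767 -0.2463  0.0201] yaw jaw -6.73 F [-0.5 -0.6  0.5] w 0.0548 t 11.0167
shift mm (tool) [ 6.3  1.2 -2.7] units [ 0.0252  0.0048 -0.0107]
turn deg [0.02 0.37 0.05] units [0.0002 0.0041 0.0006]
```

```bash
python3 -m pendant '[{"tx":0.024,"ty":0.004,"tz":-0.011,"wx":0,"wy":0.004,"wz":0.001,"jaw":0.2},{"tx":0,"ty":0,"tz":0,"wx":0,"wy":0,"wz":0,"jaw":0.2},{"tx":0,"ty":0,"tz":0,"wx":0,"wy":0,"wz":0,"jaw":0.2},{"tx":0,"ty":0,"tz":0,"wx":0,"wy":0,"wz":0,"jaw":-1},{"tx":0,"ty":0,"tz":0,"wx":0,"wy":0,"wz":0,"jaw":-1},{"tx":0,"ty":0,"tz":0,"wx":0,"wy":0,"wz":0,"jaw":-1},{"tx":0,"ty":0,"tz":0,"wx":0,"wy":0,"wz":0,"jaw":-1},{"tx":0,"ty":0,"tz":0,"wx":0,"wy":0,"wz":0,"jaw":-1}]' 25
python3 -c "
from h import *
s=np.radians(83.3);c=np.array([.5532,.0133]);y=np.array([np.cos(s),np.sin(s)])
n=c+.026*y;print('nest0',n)
ci=imaging.camera_info('wrist');im=imaging.camera('wrist')
delta((n[0],n[1],.1))
h=cv2.cvtColor(im,cv2.COLOR_BGR2GRAY)
ys=im[200:250,316].tolist();print([(200+i,v) for i,v in enumerate(ys) if 12<i<36])
for yy in(-.243,-.245,-.247):print(yy,proj(ci,[(.4742,yy+.016,.003),(.4742,yy+.016,.021)]).round(1).tolist())"
```

```text
time_s: 11.68
position: [0.4742, -0.2448, 0.0139]
eef_rot: [0.093, 1.569, -0.092]
contact_force: [0.3, 0.4, 0.6]
gripper_width: 0.0307
nest0 [0.55623344 0.03912244]
pos [ 0.4742 -0.2448  0.0138] yaw jaw -6.72 F [0.3 0.7 0.8] w 0.0306 t 11.7333
shift mm (tool) [-85.9 291.7  48.3] units [-0.3437  1.1667  0.193 ]
[(213, [97, 148, 209]), (214, [92, 146, 203]), (215, [101, 109, 148]), (216, [118, 37, 43]), (217, [123, 24, 11]), (218, [119, 20, 6]), (219, [121, 18, 4]), (220, [124, 24, 16]), (221, [123, 16, 1]), (222, [125, 24, 15]), (223, [122, 17, 4]), (224, [125, 21, 12]), (225, [120, 13, 5]), (226, [129, 19, 9]), (227, [170, 29, 18]), (228, [232, 57, 40]), (229, [225, 50, 28]), (230, [214, 40, 23]), (231, [212, 41, 22]), (232, [212, 38, 22]), (233, [209, 34, 14]), (234, [211, 35, 15]), (235, [210, 35, 16])]
-0.243 [[318.8, 210.6], [318.3, 222.9]]
-0.245 [[319.3, 214.4], [318.8, 227.1]]
-0.247 [[319.8, 218.2], [319.4, 231.3]]
```

```bash
python3 -m pendant '[{"tx":-0.08,"ty":0,"tz":0,"wx":0,"wy":0,"wz":0,"jaw":-1},{"tx":-0.14,"ty":0.04,"tz":0.01,"wx":0,"wy":0,"wz":0,"jaw":-1},{"tx":-0.1,"ty":0.1,"tz":0.02,"wx":0,"wy":0,"wz":0,"jaw":-1},{"tx":-0.02,"ty":0.15,"tz":0.025,"wx":0,"wy":0,"wz":0,"jaw":-1},{"tx":0,"ty":0.16,"tz":0.025,"wx":0,"wy":0,"wz":0,"jaw":-1},{"tx":0,"ty":0.16,"tz":0.025,"wx":0,"wy":0,"wz":0,"jaw":-1},{"tx":0,"ty":0.16,"tz":0.025,"wx":0,"wy":0,"wz":0,"jaw":-1},{"tx":0,"ty":0.16,"tz":0.025,"wx":0,"wy":0,"wz":0,"jaw":-1}]'
python3 -m pendant '[{"tx":0,"ty":0.14,"tz":0.02,"wx":0,"wy":0,"wz":0,"jaw":-1},{"tx":0,"ty":0.08,"tz":0.02,"wx":0,"wy":0,"wz":0,"jaw":-1},{"tx":0,"ty":0,"tz":0,"wx":0,"wy":0,"wz":0,"jaw":-1},{"tx":0,"ty":0,"tz":0,"wx":0,"wy":0,"wz":0,"jaw":-1},{"tx":0,"ty":0,"tz":0,"wx":0,"wy":0,"wz":0,"jaw":-1},{"tx":0,"ty":0,"tz":0,"wx":0,"wy":0,"wz":0,"jaw":-1},{"tx":0,"ty":0,"tz":0,"wx":0,"wy":0,"wz":0,"jaw":-1},{"tx":0,"ty":0,"tz":0,"wx":0,"wy":0,"wz":0,"jaw":-1}]'
python3 -c "
from h import *
delta((.5562,.0395,.045),np.radians(-6.7))"
```

```text
time_s: 12.4
position: [0.5417, -0.0251, 0.104]
eef_rot: [0.108, 1.565, -0.115]
contact_force: [0.4, -0.6, -0.2]
gripper_width: 0.0306
time_s: 13.07
position: [0.5609, 0.0406, 0.1045]
eef_rot: [0.102, 1.563, -0.102]
contact_force: [-0.7, -0.1, -0.2]
gripper_width: 0.0308
pos [0.5609 0.0406 0.1045] yaw jaw -7.47 F [-0.7 -0.1 -0.2] w 0.0308 t 13.0667
shift mm (tool) [59.5 -1.7 -4.8] units [ 0.2379 -0.0069 -0.0192]
turn deg [-0.76  0.28 -0.02] units [-0.0085  0.0031 -0.0002]
```

```bash
python3 -m pendant '[{"tx":0,"ty":-0.006,"tz":-0.019,"wx":-0.008,"wy":0.003,"wz":0,"jaw":-1},{"tx":0,"ty":0,"tz":0,"wx":0,"wy":0,"wz":0,"jaw":-1},{"tx":0.07,"ty":0,"tz":0,"wx":0,"wy":0,"wz":0,"jaw":-1},{"tx":0.09,"ty":0,"tz":0,"wx":0,"wy":0,"wz":0,"jaw":-1},{"tx":0.06,"ty":0,"tz":0,"wx":0,"wy":0,"wz":0,"jaw":-1},{"tx":0,"ty":0,"tz":0,"wx":0,"wy":0,"wz":0,"jaw":-1},{"tx":0,"ty":0,"tz":0,"wx":0,"wy":0,"wz":0,"jaw":-1},{"tx":0,"ty":0,"tz":0,"wx":0,"wy":0,"wz":0,"jaw":-1}]'
python3 -c "
from h import *
delta((.5562,.0395,.028),np.radians(-6.7))"
```

```text
time_s: 13.73
position: [0.5558, 0.0322, 0.0499]
eef_rot: [0.099, 1.566, -0.1]
contact_force: [0.7, 0.1, 0.1]
gripper_width: 0.0303
pos [0.5558 0.0322 0.0499] yaw jaw -7.26 F [0.7 0.1 0.1] w 0.0303 t 13.7333
shift mm (tool) [21.8  7.3 -0.6] units [ 0.0874  0.0293 -0.0025]
turn deg [-0.56  0.13  0.06] units [-0.0063  0.0014  0.0006]
```

```bash
python3 -m pendant '[{"tx":0,"ty":0.029,"tz":-0.002,"wx":-0.006,"wy":0.001,"wz":0.001,"jaw":-1},{"tx":0,"ty":0,"tz":0,"wx":0,"wy":0,"wz":0,"jaw":-1},{"tx":0,"ty":0,"tz":0,"wx":0,"wy":0,"wz":0,"jaw":-1},{"tx":0.04,"ty":0,"tz":0,"wx":0,"wy":0,"wz":0,"jaw":-1},{"tx":0.04,"ty":0,"tz":0,"wx":0,"wy":0,"wz":0,"jaw":-1},{"tx":0,"ty":0,"tz":0,"wx":0,"wy":0,"wz":0,"jaw":-1},{"tx":0,"ty":0,"tz":0,"wx":0,"wy":0,"wz":0,"jaw":-1},{"tx":0,"ty":0,"tz":0,"wx":0,"wy":0,"wz":0,"jaw":-1}]'
python3 -c "
from h import *
delta((.5562,.0395,.0172),np.radians(-6.7))"
```

```text
time_s: 14.4
position: [0.5591, 0.0409, 0.0315]
eef_rot: [0.093, 1.562, -0.089]
contact_force: [-0.3, 1.2, 0.7]
gripper_width: 0.0307
pos [0.5591 0.0409 0.0315] yaw jaw -6.63 F [-0.3  1.2  0.7] w 0.0307 t 14.4
shift mm (tool) [14.3 -1.8 -2.8] units [ 0.057  -0.007  -0.0113]
turn deg [ 0.07  0.37 -0.15] units [ 0.0008  0.0041 -0.0016]
```

```bash
python3 -m pendant '[{"tx":0,"ty":-0.007,"tz":-0.011,"wx":0,"wy":0.004,"wz":-0.002,"jaw":-1},{"tx":0,"ty":0,"tz":0,"wx":0,"wy":0,"wz":0,"jaw":-1},{"tx":0,"ty":0,"tz":0,"wx":0,"wy":0,"wz":0,"jaw":-1},{"tx":0.014,"ty":0,"tz":0,"wx":0,"wy":0,"wz":0,"jaw":-1},{"tx":0.01,"ty":0,"tz":0,"wx":0,"wy":0,"wz":0,"jaw":-1},{"tx":0,"ty":0,"tz":0,"wx":0,"wy":0,"wz":0,"jaw":-1},{"tx":0,"ty":0,"tz":0,"wx":0,"wy":0,"wz":0,"jaw":-1},{"tx":0,"ty":0,"tz":0,"wx":0,"wy":0,"wz":0,"jaw":-1}]'
python3 -c "
from h import *
delta((.5562,.0395,.0172),np.radians(-6.7))"
```

```text
time_s: 15.07
position: [0.5559, 0.0389, 0.0249]
eef_rot: [0.09, 1.57, -0.092]
contact_force: [-0.3, 0.1, -1.1]
gripper_width: 0.0309
pos [0.5559 0.0389 0.0249] yaw jaw -6.66 F [-0.3  0.1 -1.1] w 0.0309 t 15.0667
shift mm (tool) [7.7 0.6 0.2] units [0.0309 0.0024 0.0009]
turn deg [ 0.04 -0.03  0.07] units [ 0.0005 -0.0004  0.0007]
```

```bash
python3 -m pendant '[{"tx":0.012,"ty":0.002,"tz":0.001,"wx":0,"wy":0,"wz":0,"jaw":-1},{"tx":0.012,"ty":0,"tz":0,"wx":0,"wy":0,"wz":0,"jaw":-1},{"tx":0.006,"ty":0,"tz":0,"wx":0,"wy":0,"wz":0,"jaw":-1},{"tx":0,"ty":0,"tz":0,"wx":0,"wy":0,"wz":0,"jaw":-1},{"tx":0,"ty":0,"tz":0,"wx":0,"wy":0,"wz":0,"jaw":-1},{"tx":0,"ty":0,"tz":0,"wx":0,"wy":0,"wz":0,"jaw":-1},{"tx":0,"ty":0,"tz":0,"wx":0,"wy":0,"wz":0,"jaw":-1},{"tx":0,"ty":0,"tz":0,"wx":0,"wy":0,"wz":0,"jaw":-1}]'
```

```text
time_s: 15.73
position: [0.5565, 0.0395, 0.0168]
eef_rot: [0.09, 1.569, -0.092]
contact_force: [0.2, 0.1, 0.2]
gripper_width: 0.0312
```

Disc C is on the nest floor at z = 0.0168 with no contact force. I'll release it, rise, and swing toward the plate.

```bash
python3 -m pendant '[{"tx":0,"ty":0,"tz":0,"wx":0,"wy":0,"wz":0,"jaw":0},{"tx":0,"ty":0,"tz":0,"wx":0,"wy":0,"wz":0,"jaw":0},{"tx":0,"ty":0,"tz":0,"wx":0,"wy":0,"wz":0,"jaw":0},{"tx":0,"ty":0,"tz":0,"wx":0,"wy":0,"wz":0,"jaw":0},{"tx":-0.08,"ty":0,"tz":0,"wx":0,"wy":0,"wz":0,"jaw":0},{"tx":-0.15,"ty":0,"tz":0,"wx":0,"wy":0,"wz":0,"jaw":0},{"tx":-0.15,"ty":0,"tz":0,"wx":0,"wy":0,"wz":0,"jaw":0},{"tx":-0.06,"ty":0,"tz":0,"wx":0,"wy":0,"wz":0,"jaw":0}]'
python3 -m pendant '[{"tx":0,"ty":0.11,"tz":-0.04,"wx":-0.075,"wy":0,"wz":0,"jaw":0},{"tx":0,"ty":0.14,"tz":-0.033,"wx":-0.075,"wy":0,"wz":0,"jaw":0},{"tx":0,"ty":0.14,"tz":-0.015,"wx":-0.075,"wy":0,"wz":0,"jaw":0},{"tx":0,"ty":0.14,"tz":0.002,"wx":-0.07,"wy":0,"wz":0,"jaw":0},{"tx":0,"ty":0.1,"tz":0.012,"wx":0,"wy":0,"wz":0,"jaw":0},{"tx":0,"ty":0,"tz":0,"wx":0,"wy":0,"wz":0,"jaw":0},{"tx":0,"ty":0,"tz":0,"wx":0,"wy":0,"wz":0,"jaw":0},{"tx":0,"ty":0,"tz":0,"wx":0,"wy":0,"wz":0,"jaw":0}]'
python3 -c "
from h import *
delta((.4935,.3045,.1),np.radians(20.5))
ci=imaging.camera_info('wrist');im=imaging.camera('wrist')
np.save('ci6.npy',ci,allow_pickle=True)
cv2.imwrite('pics/w6.png',im)
im=imaging.camera('top');cv2.imwrite('pics/top1.png',im)
"
```

```text
time_s: 16.4
position: [0.5519, 0.039, 0.1251]
eef_rot: [0.089, 1.581, -0.095]
contact_force: [1.0, 0.4, 1.4]
gripper_width: 0.0461
time_s: 17.07
position: [0.5194, 0.2003, 0.1334]
eef_rot: [-0.286, 1.548, 0.285]
contact_force: [1.1, -0.2, 0.2]
gripper_width: 0.0461
pos [0.5194 0.2003 0.1334] yaw jaw 20.87 F [ 1.1 -0.2  0.2] w 0.0461 t 17.0667
shift mm (tool) [ 33.2 106.7  12.8] units [0.1329 0.4267 0.0511]
turn deg [0.37 0.18 0.09] units [0.0041 0.002  0.001 ]
```

View pics/w6.png

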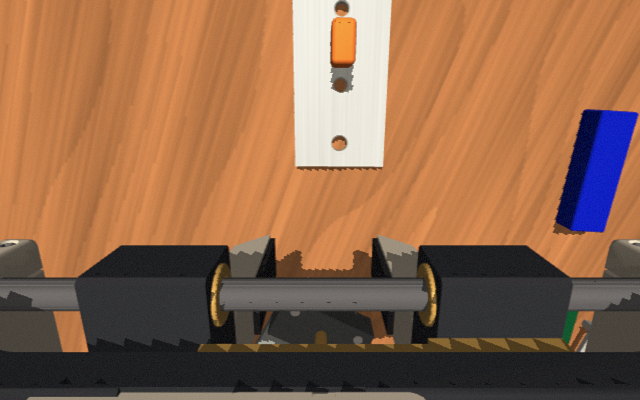

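The wrist view shows the plate with its near pin hole at (339.5,143), drill holes at (340,85.5) and (342,8), near edge corners at (296,166) and (383,166), and the grip top at about (344,38).

```bash
python3 -c "
from h import *
ci=np.load('ci6.npy',allow_pickle=True).item()
P=lambda u,v,z=.008:ray(ci,(u,v),z)[:2]
h,d1,d2=P(339.5,143),P(340,85.5),P(342,8)
print(h,d1,d2,np.linalg.norm(h-d1),np.linalg.norm(d1-d2))
v=d2-h;a=np.arctan2(v[1],v[0]);y=v/np.linalg.norm(v);print('yaw',np.degrees(a),'c',h+.07*y,d1+.026*y,d2-.026*y)
e=(P(296,166)+P(383,166))/2;print('edge',e,e+.088*y,np.linalg.norm(P(296,166)-P(383,166)))
im=cv2.imread('pics/w6.png');g=cv2.cvtColor(im,cv2.COLOR_BGR2HSV)[:,:,1]
for r in(20,70,120,155):
  k=np.where(g[r,270:410]<60)[0]+270;A,B=P(k.min()-.5,r),P(k.max()+.5,r);print(r,k.min(),k.max(),(A+B)/2,np.linalg.norm(A-B))
m=cv2.inRange(cv2.cvtColor(im,cv2.COLOR_BGR2HSV),(3,200,200),(18,255,255));m[:, :320]=0;m[:,365:]=0;m[80:]=0
n=np.argwhere(m);print(n.min(0),n.max(0),n.mean(0))
delta((.4935,.3045,.1),np.radians(20.5))
"
```

```text
[0.51788009 0.2389018 ] [0.50239684 0.27913027] [0.48436131 0.32861965] 0.04310523009228036 0.05267332506435715
yaw 110.48579863935423 c [0.49338183 0.30447493] [0.49329749 0.30348601] [0.49346066 0.30426392]
edge [0.52461706 0.22186277] [0.49381925 0.30429756] 0.06957982336189823
20 293 389 [0.48656947 0.32113317] 0.0696699999554938
70 294 387 [0.49870418 0.28950104] 0.0699573091162373
120 295 384 [0.51138865 0.25535744] 0.06949371725073472
155 295 382 [0.52062725 0.22980661] 0.06978213769280217
[ 18 332] [ 61 355] [ 44.30740741 343.16296296]
pos [0.5199 0.1987 0.1333] yaw jaw 20.73 F [-0.2 -0.4  0.5] w 0.0457 t 17.1667
shift mm (tool) [ 33.1 108.4  12.7] units [0.1322 0.4336 0.0507]
turn deg [0.23 0.17 0.14] units [0.0026 0.0018 0.0016]
```

Every estimate agrees: plate centre (0.4935, 0.3043), y axis at 110.4°. Moving over the grip.

```bash
python3 -m pendant '[{"tx":0,"ty":0.11,"tz":0.012,"wx":0.003,"wy":0.002,"wz":0.001,"jaw":0},{"tx":0,"ty":0.14,"tz":0.014,"wx":0,"wy":0,"wz":0,"jaw":0},{"tx":0.03,"ty":0.11,"tz":0.014,"wx":0,"wy":0,"wz":0,"jaw":0},{"tx":0.06,"ty":0.04,"tz":0.01,"wx":0,"wy":0,"wz":0,"jaw":0},{"tx":0.05,"ty":0,"tz":0,"wx":0,"wy":0,"wz":0,"jaw":0},{"tx":0,"ty":0,"tz":0,"wx":0,"wy":0,"wz":0,"jaw":0},{"tx":0,"ty":0,"tz":0,"wx":0,"wy":0,"wz":0,"jaw":0},{"tx":0,"ty":0,"tz":0,"wx":0,"wy":0,"wz":0,"jaw":0}]'
python3 -c "
from h import *
delta((.4935,.3043,.06),np.radians(20.4))"
```

```text
time_s: 17.83
position: [0.5035, 0.2837, 0.0962]
eef_rot: [-0.267, 1.554, 0.253]
contact_force: [-0.6, 0.3, 0.4]
gripper_width: 0.0462
pos [0.5035 0.2837 0.0962] yaw jaw 18.96 F [-0.6  0.3  0.4] w 0.0462 t 17.8333
shift mm (tool) [36.  23.  -2.8] units [ 0.144   0.0921 -0.0111]
turn deg [-1.44 -0.04  0.51] units [-0.016  -0.0005  0.0056]
```

```bash
python3 -m pendant '[{"tx":0,"ty":0.088,"tz":-0.011,"wx":-0.016,"wy":0,"wz":0.006,"jaw":0},{"tx":0,"ty":0,"tz":0,"wx":0,"wy":0,"wz":0,"jaw":0},{"tx":0.04,"ty":0,"tz":0,"wx":0,"wy":0,"wz":0,"jaw":0},{"tx":0.06,"ty":0,"tz":0,"wx":0,"wy":0,"wz":0,"jaw":0},{"tx":0.04,"ty":0,"tz":0,"wx":0,"wy":0,"wz":0,"jaw":0},{"tx":0,"ty":0,"tz":0,"wx":0,"wy":0,"wz":0,"jaw":0},{"tx":0,"ty":0,"tz":0,"wx":0,"wy":0,"wz":0,"jaw":0},{"tx":0,"ty":0,"tz":0,"wx":0,"wy":0,"wz":0,"jaw":0}]'
python3 -c "
from h import *
delta((.4935,.3043,.014),np.radians(20.4))"
```

```text
time_s: 18.5
position: [0.4978, 0.2982, 0.0613]
eef_rot: [-0.272, 1.55, 0.272]
contact_force: [-0.5, -0.3, -0.2]
gripper_width: 0.0457
pos [0.4978 0.2982 0.0613] yaw jaw 19.87 F [-0.5 -0.3 -0.2] w 0.0457 t 18.5
shift mm (tool) [47.3  7.2 -2.2] units [ 0.1891  0.0289 -0.0087]
turn deg [-0.53  0.18  0.04] units [-0.0058  0.002   0.0005]
```

```bash
python3 -m pendant '[{"tx":0,"ty":0.029,"tz":-0.009,"wx":-0.006,"wy":0.002,"wz":0,"jaw":0},{"tx":0,"ty":0,"tz":0,"wx":0,"wy":0,"wz":0,"jaw":0},{"tx":0.05,"ty":0,"tz":0,"wx":0,"wy":0,"wz":0,"jaw":0},{"tx":0.06,"ty":0,"tz":0,"wx":0,"wy":0,"wz":0,"jaw":0},{"tx":0.04,"ty":0,"tz":0,"wx":0,"wy":0,"wz":0,"jaw":0},{"tx":0,"ty":0,"tz":0,"wx":0,"wy":0,"wz":0,"jaw":0},{"tx":0,"ty":0,"tz":0,"wx":0,"wy":0,"wz":0,"jaw":0},{"tx":0,"ty":0,"tz":0,"wx":0,"wy":0,"wz":0,"jaw":0}]'
python3 -c "
from h import *
delta((.4935,.3043,.014),np.radians(20.4))"
```

```text
time_s: 19.17
position: [0.4939, 0.3065, 0.0226]
eef_rot: [-0.28, 1.549, 0.282]
contact_force: [0.4, 0.6, 0.1]
gripper_width: 0.0459
pos [0.4939 0.3065 0.0226] yaw jaw 20.53 F [0.4 0.6 0.1] w 0.0459 t 19.1667
shift mm (tool) [ 8.6 -1.9 -1.2] units [ 0.0343 -0.0077 -0.0048]
turn deg [ 0.13  0.18 -0.03] units [ 0.0014  0.0021 -0.0003]
```

```bash
python3 -m pendant '[{"tx":0.033,"ty":-0.008,"tz":-0.005,"wx":0.001,"wy":0.002,"wz":0,"jaw":0},{"tx":0,"ty":0,"tz":0,"wx":0,"wy":0,"wz":0,"jaw":0},{"tx":0,"ty":0,"tz":0,"wx":0,"wy":0,"wz":0,"jaw":-1},{"tx":0,"ty":0,"tz":0,"wx":0,"wy":0,"wz":0,"jaw":-1},{"tx":0,"ty":0,"tz":0,"wx":0,"wy":0,"wz":0,"jaw":-1},{"tx":0,"ty":0,"tz":0,"wx":0,"wy":0,"wz":0,"jaw":-1},{"tx":0,"ty":0,"tz":0,"wx":0,"wy":0,"wz":0,"jaw":-1},{"tx":0,"ty":0,"tz":0,"wx":0,"wy":0,"wz":0,"jaw":-1}]' 45
python3 -c "
from h import *
delta((.4935,.3043,.014),np.radians(20.4))"
```

```text
time_s: 19.83
position: [0.4947, 0.3043, 0.0152]
eef_rot: [-0.278, 1.55, 0.28]
contact_force: [0.3, -0.4, -2.1]
gripper_width: 0.016
pos [0.4947 0.3043 0.0152] yaw jaw 20.39 F [ 0.3 -0.4 -2.1] w 0.016 t 19.8333
shift mm (tool) [ 1.2  0.4 -1.2] units [ 0.0048  0.0017 -0.0047]
turn deg [-0.01  0.14 -0.06] units [-0.0002  0.0015 -0.0006]
```

The grip is held at 16.0 mm. Lifting slowly, then swinging back to the jig.

```bash
python3 -m pendant '[{"tx":-0.03,"ty":0,"tz":0,"wx":0,"wy":0,"wz":0,"jaw":-1},{"tx":-0.06,"ty":0,"tz":0,"wx":0,"wy":0,"wz":0,"jaw":-1},{"tx":-0.09,"ty":0,"tz":0,"wx":0,"wy":0,"wz":0,"jaw":-1},{"tx":-0.1,"ty":0,"tz":0,"wx":0,"wy":0,"wz":0,"jaw":-1},{"tx":-0.08,"ty":-0.03,"tz":-0.005,"wx":0,"wy":0,"wz":0,"jaw":-1},{"tx":-0.05,"ty":-0.06,"tz":-0.01,"wx":0,"wy":0,"wz":0,"jaw":-1},{"tx":-0.02,"ty":-0.09,"tz":-0.014,"wx":0.02,"wy":0,"wz":0,"jaw":-1},{"tx":0,"ty":-0.11,"tz":-0.016,"wx":0.04,"wy":0,"wz":0,"jaw":-1}]'
python3 -m pendant '[{"tx":0,"ty":-0.12,"tz":-0.012,"wx":0.045,"wy":0,"wz":0,"jaw":-1},{"tx":0,"ty":-0.12,"tz":-0.004,"wx":0.045,"wy":0,"wz":0,"jaw":-1},{"tx":0,"ty":-0.12,"tz":0.004,"wx":0.045,"wy":0,"wz":0,"jaw":-1},{"tx":0,"ty":-0.12,"tz":0.014,"wx":0.045,"wy":0,"wz":0,"jaw":-1},{"tx":0,"ty":-0.11,"tz":0.022,"wx":0.04,"wy":0,"wz":0,"jaw":-1},{"tx":0,"ty":-0.08,"tz":0.02,"wx":0.02,"wy":0,"wz":0,"jaw":-1},{"tx":0,"ty":-0.04,"tz":0.01,"wx":0,"wy":0,"wz":0,"jaw":-1},{"tx":0,"ty":0,"tz":0,"wx":0,"wy":0,"wz":0,"jaw":-1}]'
python3 -c "
from h import *
delta((.5532,.0133,.1),np.radians(-6.7))"
```

```text
time_s: 20.5
position: [0.503, 0.2373, 0.1275]
eef_rot: [-0.212, 1.565, 0.217]
contact_force: [1.5, 0.6, -2.5]
gripper_width: 0.0156
time_s: 21.17
position: [0.5322, 0.0465, 0.1312]
eef_rot: [0.104, 1.571, -0.1]
contact_force: [0.1, -0.0, -3.3]
gripper_width: 0.0158
pos [0.5322 0.0465 0.1312] yaw jaw -7.43 F [ 0.1 -0.  -3.3] w 0.0158 t 21.1667
shift mm (tool) [ 31.1 -30.2  25.1] units [ 0.1244 -0.1209  0.1006]
turn deg [-0.73 -0.15 -0.12] units [-0.0081 -0.0017 -0.0013]
```

```bash
python3 -m pendant '[{"tx":0,"ty":-0.06,"tz":0.05,"wx":-0.008,"wy":-0.002,"wz":-0.001,"jaw":-1},{"tx":0,"ty":-0.05,"tz":0.045,"wx":0,"wy":0,"wz":0,"jaw":-1},{"tx":0.02,"ty":0,"tz":0,"wx":0,"wy":0,"wz":0,"jaw":-1},{"tx":0.04,"ty":0,"tz":0,"wx":0,"wy":0,"wz":0,"jaw":-1},{"tx":0.04,"ty":0,"tz":0,"wx":0,"wy":0,"wz":0,"jaw":-1},{"tx":0,"ty":0,"tz":0,"wx":0,"wy":0,"wz":0,"jaw":-1},{"tx":0,"ty":0,"tz":0,"wx":0,"wy":0,"wz":0,"jaw":-1},{"tx":0,"ty":0,"tz":0,"wx":0,"wy":0,"wz":0,"jaw":-1}]'
python3 -c "
from h import *
delta((.5532,.0133,.085),np.radians(-6.7))
im=cv2.imread('pics/top1.png');ci=imaging.camera_info('top');discs(ci,im,z=.024,minA=30)"
```

```text
time_s: 21.83
position: [0.5485, 0.0283, 0.1023]
eef_rot: [0.084, 1.576, -0.073]
contact_force: [-0.1, 0.2, -2.1]
gripper_width: 0.0156
pos [0.5485 0.0283 0.1023] yaw jaw -5.7 F [-0.1  0.2 -2.1] w 0.0156 t 21.8333
shift mm (tool) [ 17.1 -14.6   6.3] units [ 0.0684 -0.0585  0.025 ]
turn deg [ 1.   -0.38 -0.38] units [ 0.0112 -0.0043 -0.0042]
blue [ 89.5 126.5] [84, 105, 12, 44, 403] [0.7824 0.6495 0.024 ]
blue [105.7 122.5] [96, 107, 21, 32, 616] [0.7953 0.6021 0.024 ]
blue [208.9 151.2] [193, 143, 33, 17, 298] [0.712  0.2913 0.024 ]
blue [415.3 200.6] [410, 196, 11, 10, 90] [ 0.5707 -0.3252  0.024 ]
blue [291.4 204.6] [287, 200, 10, 10, 85] [0.5547 0.0428 0.024 ]
blue [309.1 207.2] [304, 203, 11, 10, 85] [ 0.5477 -0.0097  0.024 ]
```

The top view puts both blue discs in the nests once its known −2 mm bias is allowed for, and the third is unmoved. Aligning the plate.

```bash
python3 -m pendant '[{"tx":0,"ty":-0.03,"tz":0.013,"wx":0.011,"wy":-0.004,"wz":-0.004,"jaw":-1},{"tx":0,"ty":-0.026,"tz":0.012,"wx":0,"wy":0,"wz":0,"jaw":-1},{"tx":0,"ty":0,"tz":0,"wx":0,"wy":0,"wz":0,"jaw":-1},{"tx":0,"ty":0,"tz":0,"wx":0,"wy":0,"wz":0,"jaw":-1},{"tx":0.02,"ty":0,"tz":0,"wx":0,"wy":0,"wz":0,"jaw":-1},{"tx":0.02,"ty":0,"tz":0,"wx":0,"wy":0,"wz":0,"jaw":-1},{"tx":0,"ty":0,"tz":0,"wx":0,"wy":0,"wz":0,"jaw":-1},{"tx":0,"ty":0,"tz":0,"wx":0,"wy":0,"wz":0,"jaw":-1}]'
python3 -c "
from h import *
delta((.5532,.0133,.078),np.radians(-6.7))
ci=imaging.camera_info('wrist');im=imaging.camera('wrist');cv2.imwrite('pics/w7.png',im)
s=observe();Rc=R.from_rotvec(s['eef_rot']);M=Rc.as_matrix()
pl=[s['position']+M@np.array([.0152-.008,q,0]) for q in(.07,-.07)]
print('pred plate holes top',proj(ci,pl).round(1).tolist())
y=np.array([np.cos(np.radians(83.3)),np.sin(np.radians(83.3))])
print('pin0',proj(ci,[(*(np.array([.5532,.0133])+.07*y),z) for z in(.055,.028)]).round(1).tolist())"
```

```text
time_s: 22.5
position: [0.5542, 0.0133, 0.0921]
eef_rot: [0.092, 1.567, -0.092]
contact_force: [0.2, 0.5, -2.9]
gripper_width: 0.0157
pos [0.5542 0.0133 0.0921] yaw jaw -6.72 F [ 0.2  0.5 -2.9] w 0.0157 t 22.5
shift mm (tool) [14.1 -0.1 -1. ] units [ 0.0565 -0.0005 -0.0039]
turn deg [-0.02  0.1  -0.02] units [-0.0002  0.0012 -0.0003]
pred plate holes top [[322.5, 100.9], [322.8, 364.3]]
pin0 [[321.1, 100.4], [321.3, 99.9]]
```

View pics/w7.png

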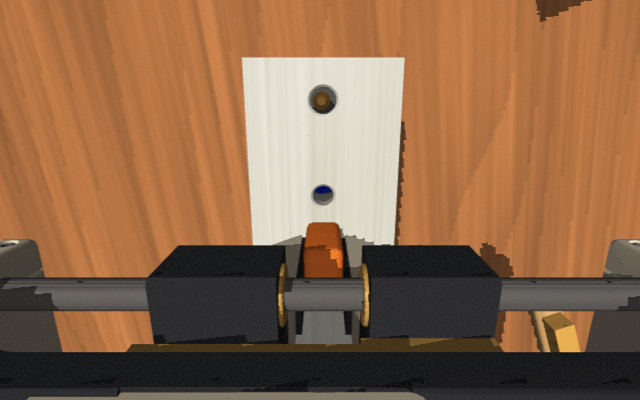

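Through the plate's hole at (322,99) the brass pin tip shows nearly centred at (322,100), and a blue disc shows through the drill hole at (323,190). So it's aligned within about 0.5 mm. Lowering in small steps.

```bash
python3 -m pendant '[{"tx":0,"ty":0,"tz":-0.003,"wx":0,"wy":0.001,"wz":0,"jaw":-1},{"tx":0,"ty":0,"tz":0,"wx":0,"wy":0,"wz":0,"jaw":-1},{"tx":0.02,"ty":0,"tz":0,"wx":0,"wy":0,"wz":0,"jaw":-1},{"tx":0.025,"ty":0,"tz":0,"wx":0,"wy":0,"wz":0,"jaw":-1},{"tx":0.025,"ty":0,"tz":0,"wx":0,"wy":0,"wz":0,"jaw":-1},{"tx":0,"ty":0,"tz":0,"wx":0,"wy":0,"wz":0,"jaw":-1},{"tx":0,"ty":0,"tz":0,"wx":0,"wy":0,"wz":0,"jaw":-1},{"tx":0,"ty":0,"tz":0,"wx":0,"wy":0,"wz":0,"jaw":-1}]'
python3 -c "
from h import *
delta((.5535,.0133,.068),np.radians(-6.7))"
```

```text
time_s: 23.22
position: [0.5527, 0.0139, 0.0721]
eef_rot: [0.092, 1.57, -0.091]
contact_force: [0.1, -0.4, -3.0]
gripper_width: 0.0157
pos [0.5527 0.0139 0.0721] yaw jaw -6.68 F [ 0.1 -0.4 -3. ] w 0.0157 t 23.2167
shift mm (tool) [ 4.1 -0.5  0.8] units [ 0.0165 -0.0019  0.0033]
turn deg [ 0.02 -0.07 -0.02] units [ 0.0002 -0.0008 -0.0002]
```

```bash
python3 -m pendant '[{"tx":0,"ty":-0.002,"tz":0.003,"wx":0,"wy":-0.001,"wz":0,"jaw":-1},{"tx":0,"ty":0,"tz":0,"wx":0,"wy":0,"wz":0,"jaw":-1},{"tx":0.012,"ty":0,"tz":0,"wx":0,"wy":0,"wz":0,"jaw":-1},{"tx":0.012,"ty":0,"tz":0,"wx":0,"wy":0,"wz":0,"jaw":-1},{"tx":0.012,"ty":0,"tz":0,"wx":0,"wy":0,"wz":0,"jaw":-1},{"tx":0,"ty":0,"tz":0,"wx":0,"wy":0,"wz":0,"jaw":-1},{"tx":0,"ty":0,"tz":0,"wx":0,"wy":0,"wz":0,"jaw":-1},{"tx":0,"ty":0,"tz":0,"wx":0,"wy":0,"wz":0,"jaw":-1}]'
python3 -c "
from h import *
delta((.5535,.0133,.0432),np.radians(-6.7))"
```

```text
time_s: 23.88
position: [0.5539, 0.0132, 0.0625]
eef_rot: [0.092, 1.568, -0.091]
contact_force: [-0.1, -0.3, -2.5]
gripper_width: 0.0158
pos [0.5539 0.0132 0.0625] yaw jaw -6.68 F [-0.1 -0.3 -2.5] w 0.0158 t 23.8833
shift mm (tool) [19.3  0.1 -0.4] units [ 0.0773  0.0003 -0.0018]
turn deg [ 0.02  0.07 -0.03] units [ 0.0002  0.0008 -0.0003]
```

```bash
python3 -m pendant '[{"tx":0.01,"ty":0,"tz":-0.002,"wx":0,"wy":0.001,"wz":0,"jaw":-1},{"tx":0.012,"ty":0,"tz":0,"wx":0,"wy":0,"wz":0,"jaw":-1},{"tx":0.012,"ty":0,"tz":0,"wx":0,"wy":0,"wz":0,"jaw":-1},{"tx":0.01,"ty":0,"tz":0,"wx":0,"wy":0,"wz":0,"jaw":-1},{"tx":0,"ty":0,"tz":0,"wx":0,"wy":0,"wz":0,"jaw":-1},{"tx":0,"ty":0,"tz":0,"wx":0,"wy":0,"wz":0,"jaw":-1},{"tx":0,"ty":0,"tz":0,"wx":0,"wy":0,"wz":0,"jaw":-1},{"tx":0,"ty":0,"tz":0,"wx":0,"wy":0,"wz":0,"jaw":-1}]'
python3 -c "
from h import *
delta((.5535,.0133,.0432),np.radians(-6.7))"
```

```text
time_s: 24.55
position: [0.5534, 0.0133, 0.0502]
eef_rot: [0.092, 1.569, -0.091]
contact_force: [-0.4, -0.9, -3.4]
gripper_width: 0.0155
pos [0.5534 0.0133 0.0502] yaw jaw -6.68 F [-0.4 -0.9 -3.4] w 0.0155 t 24.55
shift mm (tool) [7.  0.  0.1] units [0.0281 0.0002 0.0004]
turn deg [ 0.02 -0.03 -0.03] units [ 0.0002 -0.0003 -0.0003]
```

```bash
python3 -m pendant '[{"tx":0.008,"ty":0,"tz":0,"wx":0,"wy":0,"wz":0,"jaw":-1},{"tx":0.008,"ty":0,"tz":0,"wx":0,"wy":0,"wz":0,"jaw":-1},{"tx":0.006,"ty":0,"tz":0,"wx":0,"wy":0,"wz":0,"jaw":-1},{"tx":0.004,"ty":0,"tz":0,"wx":0,"wy":0,"wz":0,"jaw":-1},{"tx":0,"ty":0,"tz":0,"wx":0,"wy":0,"wz":0,"jaw":-1},{"tx":0,"ty":0,"tz":0,"wx":0,"wy":0,"wz":0,"jaw":-1},{"tx":0,"ty":0,"tz":0,"wx":0,"wy":0,"wz":0,"jaw":-1},{"tx":0,"ty":0,"tz":0,"wx":0,"wy":0,"wz":0,"jaw":-1}]'
python3 -c "
from h import *
delta((.5535,.0133,.0432),np.radians(-6.7))"
```

```text
time_s: 25.22
position: [0.5537, 0.0133, 0.0433]
eef_rot: [0.092, 1.569, -0.091]
contact_force: [0.2, 0.8, -3.3]
gripper_width: 0.0158
pos [0.5537 0.0133 0.0433] yaw jaw -6.68 F [ 0.2  0.8 -3.3] w 0.0158 t 25.2167
shift mm (tool) [ 0.1 -0.  -0.2] units [ 0.0002 -0.0002 -0.0008]
turn deg [ 0.02  0.   -0.03] units [ 0.0003  0.     -0.0004]
```

The plate's weight still hangs on the gripper (−3.3 N), so I'll nudge it down until contact shows.

```bash
python3 -m pendant '[{"tx":0.004,"ty":0,"tz":0,"wx":0,"wy":0,"wz":0,"jaw":-1},{"tx":0.003,"ty":0,"tz":0,"wx":0,"wy":0,"wz":0,"jaw":-1},{"tx":0,"ty":0,"tz":0,"wx":0,"wy":0,"wz":0,"jaw":-1},{"tx":0,"ty":0,"tz":0,"wx":0,"wy":0,"wz":0,"jaw":-1},{"tx":0,"ty":0,"tz":0,"wx":0,"wy":0,"wz":0,"jaw":-1},{"tx":0,"ty":0,"tz":0,"wx":0,"wy":0,"wz":0,"jaw":-1},{"tx":0,"ty":0,"tz":0,"wx":0,"wy":0,"wz":0,"jaw":-1},{"tx":0,"ty":0,"tz":0,"wx":0,"wy":0,"wz":0,"jaw":-1}]'
```

```text
time_s: 25.88
position: [0.554, 0.0133, 0.0433]
eef_rot: [0.093, 1.568, -0.091]
contact_force: [-0.5, 0.9, -3.2]
gripper_width: 0.0152
```

```bash
python3 -m pendant '[{"tx":0.006,"ty":0,"tz":-0.001,"wx":0,"wy":0,"wz":0,"jaw":-1},{"tx":0.006,"ty":0,"tz":0,"wx":0,"wy":0,"wz":0,"jaw":-1},{"tx":0.006,"ty":0,"tz":0,"wx":0,"wy":0,"wz":0,"jaw":-1},{"tx":0.006,"ty":0,"tz":0,"wx":0,"wy":0,"wz":0,"jaw":-1},{"tx":0.006,"ty":0,"tz":0,"wx":0,"wy":0,"wz":0,"jaw":-1},{"tx":0.006,"ty":0,"tz":0,"wx":0,"wy":0,"wz":0,"jaw":-1},{"tx":0.006,"ty":0,"tz":0,"wx":0,"wy":0,"wz":0,"jaw":-1},{"tx":0.006,"ty":0,"tz":0,"wx":0,"wy":0,"wz":0,"jaw":-1}]'
python3 -c "
from h import *
delta((.5535,.0133,.0432),np.radians(-6.7))"
```

```text
time_s: 26.55
position: [0.5541, 0.0134, 0.0431]
eef_rot: [0.095, 1.569, -0.088]
contact_force: [-4.4, -0.4, 12.8]
gripper_width: 0.0158
pos [0.5541 0.0134 0.0431] yaw jaw -6.69 F [-4.4 -0.4 12.8] w 0.0158 t 26.55
shift mm (tool) [-0.1 -0.2 -0.6] units [-0.0002 -0.0007 -0.0023]
turn deg [ 0.01  0.   -0.24] units [ 0.0001  0.     -0.0026]
```

Contact at 12.8 N with no further travel: the underside is at 28 mm and seated. Releasing and rising.

```bash
python3 -m pendant '[{"tx":0,"ty":0,"tz":0,"wx":0,"wy":0,"wz":0,"jaw":-1},{"tx":0,"ty":0,"tz":0,"wx":0,"wy":0,"wz":0,"jaw":-0.2},{"tx":0,"ty":0,"tz":0,"wx":0,"wy":0,"wz":0,"jaw":-0.2},{"tx":0,"ty":0,"tz":0,"wx":0,"wy":0,"wz":0,"jaw":-0.2},{"tx":0,"ty":0,"tz":0,"wx":0,"wy":0,"wz":0,"jaw":-0.2},{"tx":0,"ty":0,"tz":0,"wx":0,"wy":0,"wz":0,"jaw":-0.2},{"tx":0,"ty":0,"tz":0,"wx":0,"wy":0,"wz":0,"jaw":-0.2},{"tx":0,"ty":0,"tz":0,"wx":0,"wy":0,"wz":0,"jaw":-0.2}]'
python3 -m pendant '[{"tx":-0.05,"ty":0,"tz":0,"wx":0,"wy":0,"wz":0,"jaw":-0.2},{"tx":-0.1,"ty":0,"tz":0,"wx":0,"wy":0,"wz":0,"jaw":-0.2},{"tx":-0.12,"ty":0,"tz":0,"wx":0,"wy":0,"wz":0,"jaw":-0.2},{"tx":-0.1,"ty":-0.05,"tz":0,"wx":0,"wy":0,"wz":0,"jaw":-0.2},{"tx":-0.05,"ty":-0.1,"tz":0,"wx":0,"wy":0,"wz":0,"jaw":-0.2},{"tx":0,"ty":-0.12,"tz":0,"wx":0,"wy":0,"wz":0,"jaw":-0.2},{"tx":0,"ty":-0.1,"tz":0,"wx":0,"wy":0,"wz":0,"jaw":-0.2},{"tx":0,"ty":-0.05,"tz":0,"wx":0,"wy":0,"wz":0,"jaw":-0.2}]'
python3 - <<'E'
from h import *
ci=imaging.camera_info('wrist');im=imaging.camera('wrist')
c=np.array([.5532,.0133]);a=np.radians(83.3);y=np.array([np.cos(a),np.sin(a)]);x=np.array([y[1],-y[0]])
P=[(*(c+q*x+r*y),.036) for q,r in((.035,.088),(-.035,.088),(-.035,-.088),(.035,-.088))]
for p in proj(ci,P): cv2.drawMarker(im,tuple(int(round(v)) for v in p),(0,0,255),cv2.MARKER_CROSS,9,1)
cs=imaging.camera_info('scene');b=imaging.camera('scene')
u=proj(cs,[(*c,.03)])[0];print(u)
u0,v0=int(max(0,u[0]-60)),int(max(0,u[1]-35))
cr=cv2.resize(b[v0:v0+70,u0:u0+120],(640,373),interpolation=cv2.INTER_CUBIC)
cv2.imwrite('pics/w8.png',cv2.resize(np.vstack([im,cr]),None,fx=.77,fy=.77))
s=observe();print(s['position'],s['contact_force'])
E
```

```text
time_s: 27.22
position: [0.5563, 0.0135, 0.0445]
eef_rot: [0.095, 1.564, -0.088]
contact_force: [-0.3, -0.9, 0.2]
gripper_width: 0.0368
time_s: 27.88
position: [0.5446, -0.0894, 0.1599]
eef_rot: [0.088, 1.562, -0.078]
contact_force: [0.0, 0.2, -0.3]
gripper_width: 0.0368
[314.01830077 192.77156815]
[ 0.54448578 -0.08950491  0.15950467] [-0.03731601 -0.12257396  0.40074536]
```

View pics/w8.png

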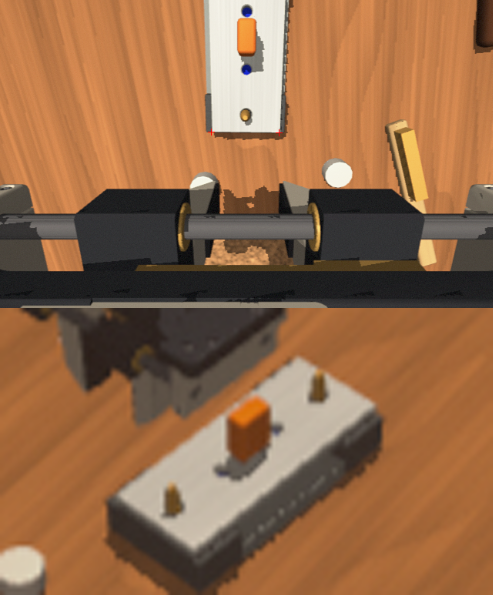

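Both pins stand up through the plate, which lies flush, and its near corners at (211,132) and (281,132) match the prediction. Blue shows through both drill holes at (247,11) and (247,69), and the gripper is clear. Handing in after the arm settles.

```bash
python3 -m pendant '[{"tx":0,"ty":0,"tz":0,"wx":0,"wy":0,"wz":0,"jaw":-0.2},{"tx":0,"ty":0,"tz":0,"wx":0,"wy":0,"wz":0,"jaw":-0.2},{"tx":0,"ty":0,"tz":0,"wx":0,"wy":0,"wz":0,"jaw":-0.2},{"tx":0,"ty":0,"tz":0,"wx":0,"wy":0,"wz":0,"jaw":-0.2},{"tx":0,"ty":0,"tz":0,"wx":0,"wy":0,"wz":0,"jaw":-0.2},{"tx":0,"ty":0,"tz":0,"wx":0,"wy":0,"wz":0,"jaw":-0.2},{"tx":0,"ty":0,"tz":0,"wx":0,"wy":0,"wz":0,"jaw":-0.2},{"tx":0,"ty":0,"tz":0,"wx":0,"wy":0,"wz":0,"jaw":-0.2}]'
python3 -c "
from station import manip
print(manip.finish_job())"
```

```text
time_s: 28.65
position: [0.5447, -0.0815, 0.1595]
eef_rot: [0.086, 1.565, -0.071]
contact_force: [0.4, -0.1, 0.1]
gripper_width: 0.0365
the job is handed in; nothing more can be done
None
```

I laid one blue disc in each nest, then lifted the guide plate by its orange grip and lowered it over both pins until it rested on the ledges. I handed the job in at about 28.7 s; no verdict is reported.

**Last checks:**
- **Plate:** contact showed at 12.8 N with its underside at about 28 mm and no further travel. In the pictures both pins stand through the plate, it lies flush, and its visible near corners match the expected position.
- **Discs:** blue shows through both drill holes.
- **Robot:** the gripper is clear of everything, and the contact force reads about zero.
- **Third blue disc:** it had not moved when I last checked it, in the top view after both discs were placed. I did not measure it again after seating the plate. The green disc and the other items were not re-measured after the start, but I saw no sign of touching them.

**Disagreements:** the top camera read about 2–3.5 mm low in x compared with the wrist camera and the robot. I used the wrist values, and the grasps and fits confirmed them. The first pendant call was refused because its rows left out some keys, and nothing moved.

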